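Fetch the jigger from the blocked drawer

TASK

The jigger is in the drawer of the wooden bar-tool box, but the cocktail shaker and the syrup bottle stand on their coasters in the drawer's way: stand both on the black bar mat, pull the drawer well open, take the jigger out and stand it upright in the middle of the free coaster beside the glass. Then push the drawer fully shut and put the shaker and the bottle back upright in the middle of the coasters they each came from. Leave the glass where it is, and tip none of these things over.

Things in the scene. Friction and masses are not known exactly. Their poses are not given: they have to be found in the camera images.
- shaker_mid (a point): Steel cocktail shaker with a cap, standing upright on one of the two coasters in front of the drawer: 69 mm in diameter, 179 mm high. Straight up to 116 mm above its foot, then tapering evenly to 33 mm wide at 172 mm; it can be gripped on the taper, e.g. 51 mm wide at 142 mm. This point is on its axis, half-way up (89.5 mm above its foot); z up along the axis.
- syrup_mid (a point): Syrup bottle with a green cap, standing upright on the other coaster in front of the drawer: 58 mm in diameter, 206 mm high. Straight up to 107 mm above its foot, then gripped as a slight taper down to 28 mm wide at the cap, e.g. 41 mm at 162 mm. This point is on its axis, half-way up (103 mm above its foot); z up along the axis.
- jigger_mid (a point): Steel jigger (double-cone measure), upright in the drawer, seen through the box's clear top: 43 mm across at both ends, 73 mm high; grips like a 42 mm cylinder at any height. This point is on its axis, half-way up. It stands about 65 mm behind the drawer's front face, 60 mm to one side of its middle. A wider steel cup (65 mm across, 57 mm high) stands beside it and stays.
- coaster_a: Round cork coaster in front of the drawer, 95 mm in diameter, 5 mm thick, fixed; origin at the centre of its underside. At the start either the shaker or the bottle stands at its centre.
- coaster_b: The second cork coaster in front of the drawer, the same size, fixed; origin at the centre of its underside. The other of shaker and bottle stands at its centre at the start.
- coaster_c: The free cork coaster, the same size, fixed, off to one side of the box beside the glass; origin at the centre of its underside. The jigger goes here.
- bar_mat: Black ribbed rubber bar mat, fixed, off to the other side of the box: 250 mm along its x, 130 mm along its y, top 8 mm above the worktop; origin at the centre of its underside. The shaker and the bottle wait here, one at each end (for example at x = +60 mm and -60 mm on it).
- box_drawer (a joint): How far the drawer is pulled out, in m: 0 fully shut, 0.13 fully open; it runs on slides with about 1.5 N of friction and stays where it is left. At the start it is between 0 and 12 mm open. The drawer carries the jigger, so the jigger comes out with it.
- drawer_knob (a point): Centre of the drawer's round steel knob (22 mm across, 15 mm long, neck behind it 12 mm thick), 76 mm above the worktop, 24 mm before the middle of the drawer front; moves with the drawer. x points into the box (the drawer opens along -x of this frame), y along the front, z up. Box: 290 mm wide, 104 mm high, with a fixed clear top. Drawer front to 96 mm, tray sides to 48 mm above the worktop.
- tumbler_mid (a point): Empty drinking glass standing by the free coaster, 78 mm in diameter, 92 mm high; not to be moved. This point is on its axis, half-way up.
There are look-alikes about, which are no part of the job. What is shaped like the part that bears shaker_mid but yellow is not meant.

How it is judged:
On the way, in this order (a step that is already met when the one before it is completed fails the run):
1. the shaker and the bottle both stand upright on the bar mat (x of shaker_mid in the frame of bar_mat between -0.12 and 0.12 m and y of shaker_mid in the frame of bar_mat between -0.06 and 0.06 m and x of syrup_mid in the frame of bar_mat between -0.12 and 0.12 m and y of syrup_mid in the frame of bar_mat between -0.06 and 0.06 m and height (world z) of shaker_mid below 0.103 m and height (world z) of syrup_mid below 0.117 m and angle between each of shaker_mid, syrup_mid's own z axis and vertical below 0.1 rad), for 0.2 s.
2. the drawer is pulled well open (by 100 mm or more) (value of joint box_drawer above 0.1 m), for 0.2 s.
3. the jigger stands upright on the free coaster (horizontal distance between jigger_mid and coaster_c below 0.015 m and height (world z) of jigger_mid below 0.046 m and angle between jigger_mid's own z axis and vertical below 0.1 rad), for 0.2 s.
4. the drawer is pushed fully shut (within 5 mm) (value of joint box_drawer below 0.005 m), for 0.2 s.
At the end, for the whole second after the job is handed in: The drawer is shut to within 5 mm; the jigger stands upright on the free coaster, within 15 mm of its centre; the shaker and the bottle stand upright within 15 mm of where each stood at the start, on its own coaster; the glass is within 25 mm of where it was (all of step 3 and value of joint box_drawer below 0.005 m and distance of each of shaker_mid, syrup_mid from where it was at the start of the episode below 0.015 m and angle between each of shaker_mid, syrup_mid's own z axis and vertical below 0.1 rad and distance of tumbler_mid from where it was at the start of the episode below 0.025 m); the robot touches nothing.
It fails at once if the shaker, the bottle, the jigger or the glass is tipped over (angle between any of shaker_mid, syrup_mid, jigger_mid, tumbler_mid's own z axis and vertical above 0.6 rad).
It fails at once if the glass is moved from its place (distance of tumbler_mid from where it was at the start of the episode above 0.025 m).
It also fails if it takes over 149 s, if anything falls off the work surface, if the arm or the gripper's body presses on something with over 40 N, if the wrist force passes 120 N, or if a joint passes its speed limit or range.

ROBOT

A 6-joint arm with a two-finger parallel gripper is mounted at the origin on the work surface; the furniture and walls round the work are solid. World frame = base frame: x ahead of the robot, y to its left, z up, the work surface at z = 0. Lengths are in m, angles in rad, forces in N, time in s.
With the tool pointing down it reaches from about 0.35 to 0.975 m from the base axis. Payload 4.9 kg.
Tool frame: the origin (TCP) lies midway between the tips of the shut fingers; the grasp point (between the pads) lies 19 mm behind it; z points along the fingers, y is the direction in which the jaws open and shut (so a half turn about z gives the same grasp; the last joint's range is limited). The gripper opens to 85 mm and grips with 20 to 120 N. Pads are 22 mm wide; open, the fingers measure 114 mm over their backs; the gripper's body (76 mm by 85 mm) begins 54 mm behind the grasp point. The pads swing forward as they close: fully open they stand 13 mm farther back than shut.
Start: joints at [1.133, 0.053, 1.613, -0, 1.476, -0.119], TCP at [0.196, 0.593, 0.231] pointing down, gripper open.
Joint ranges: [-3.01, 3.01], [-1.01, 2.22], [0.06, 2.58], [-1.02, 4.17], [0.09, 2.62], [-3.14, 3.14]. Speed limits (rad/s): [2.57, 2.57, 3.14, 3.14, 3.14, 3.14].

INTERFACE

Orientations are given as a rotation vector (axis times angle).
In Python, from station import ctrl gives the robot as it stands.
- The arm moves only by the tool play_rows, never from a script. Its argument "motion" is a list that holds one entry, the list of rows, each a list of 7 numbers: the closure, from -1 (fully open) to 1 (shut), then the shift along the tool's x, y, z in cm, then the turn, a rotation vector about the tool's x, y, z in degrees. A call has 1 to 20 rows; each row is the pose to reach, as a shift and turn from the pose measured when the call began, along the tool's axes at that moment; what a row does not reach only later rows make up. A row lasts 1/8 s, in which the tool goes at most 62.5 mm and 10.7 degrees, less where a joint would pass 70% of its speed; a pose out of reach is approached as far as the arm can. A call with a gripper value outside its range is refused whole. The fingers move at their own pace and stop on an object; "newtons" is the grip in N (left out, the last holds). Time passes only in rows, so rows that repeat a pose let the fingers close. It gives the time, the measured TCP pose, the force and the opening at its end, in the units of the state.
- ctrl.get_obs(): the state, without advancing time (a new reading comes with each control period).
- ctrl.get_image(name): name is "side" or "top"; returns a dict with "color" (480x640x3 uint8, red, green, blue), "mtx" (3x3 intrinsics, pixels), "T" (4x4, takes a point from camera to world coordinates). Camera axes: x right, y up, looking along -z (the intrinsics and any distortion apply to the point x, -y, -z); pixel columns grow to the right and rows downward; lengths in m; the calibration is good to about 2 mm. A picture is of the moment at which its call begins. There is no depth.
- ctrl.finish_job(): hands the job in, once; it reports no verdict.
The state is a dict: "t": time; "q": joint angles; "dq": joint speeds; "effort": joint torques, N m; "tool_pos": TCP position; "tool_rot": TCP orientation; "contact_force": force on the tool from outside, world axes, zero at the start; "wrist_torque": the same for the moment, N m; "opening": finger opening in m.
Only numpy, scipy, OpenCV 4.12 (cv2) and the standard library are available. Lean on these libraries where they do the work, as an engineer would, in place of code of your own. Each camera call takes 0.05 s, during which the arm holds its last target.

## Working session

There is one attempt and no reset: what is moved stays moved. The work goes in short steps, Python scripts to look and compute and a tool call to move; the robot and the scene stay as the last step left them, time stands still between calls to the robot, and variables do not carry over. Pictures are saved under pics/ and viewed, and the job is handed in when it is done.

Besides the shell and the picture viewer there is one more tool, called after "Emit:" by a JSON object that holds its "method" and its "body". play_rows: Moves the arm, as the interface text tells. Its arguments: {"type":"object","properties":{"motion":{"type":"array"},"newtons":{"type":"number"}},"required":["motion"]}

```bash
ls; mkdir -p pics; python3 - <<'E'
from station import ctrl
import cv2,numpy as np
o=ctrl.get_obs(); print({k:np.round(v,3) for k,v in o.items()})
for n in("side","top"):
    im=ctrl.get_image(n); cv2.imwrite(f"pics/{n}0.png",im["color"][...,::-1]); print(n,im["mtx"],im["T"].round(4),[k for k in im])
E
```

```text
pics
{'t': np.float64(0.0), 'q': array([ 1.133,  0.053,  1.614, -0.   ,  1.476, -0.119]), 'dq': array([-0.001, -0.001,  0.001, -0.001,  0.   ,  0.001]), 'effort': array([-2.0000e-03, -3.9369e+01, -3.7018e+01, -0.0000e+00,  7.0000e-03,
        0.0000e+00]), 'tool_pos': array([0.196, 0.593, 0.23 ]), 'tool_rot': array([-4.990e-01, -3.101e+00,  3.000e-03]), 'contact_force': array([ 0.301,  0.413, -0.177]), 'wrist_torque': array([-0.016, -0.006, -0.046]), 'opening': np.float64(0.085)}
side [[460.0671358    0.         317.97328775]
 [  0.         460.0671358  239.32228493]
 [  0.           0.           1.        ]] [[ 0.9601  0.1861 -0.2087  0.3226]
 [-0.2786  0.5722 -0.7713 -0.7212]
 [-0.0241  0.7987  0.6012  0.6469]
 [ 0.      0.      0.      1.    ]] ['color', 'mtx', 'T']
top [[578.11549777   0.         319.11678447]
 [  0.         578.11549777 235.31428551]
 [  0.           0.           1.        ]] [[-0.2823  0.869  -0.4064  0.0454]
 [-0.9593 -0.2607  0.1089  0.1429]
 [-0.0113  0.4206  0.9072  1.2387]
 [ 0.      0.      0.      1.    ]] ['color', 'mtx', 'T']
```

View pics/side0.png

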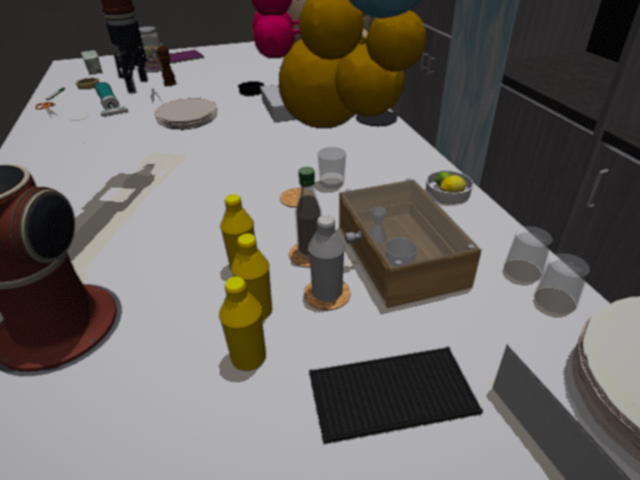

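View pics/top0.png

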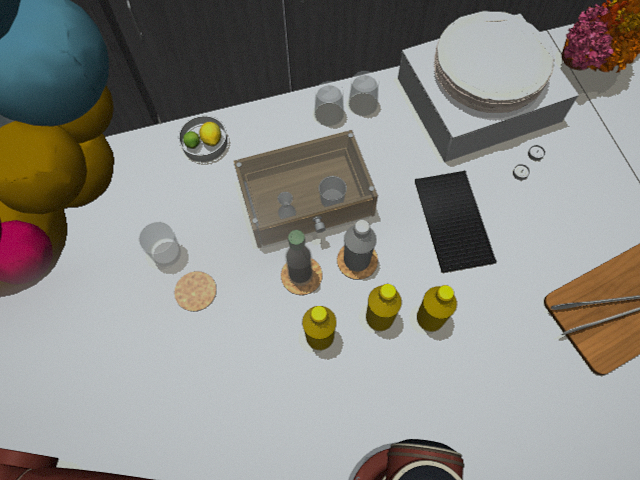

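Side view: the steel shaker is at about (326,260), the green-capped bottle at (307,215), the free coaster at (294,197) and the glass at (332,167). The mat is at (395,392). The yellow shaker look-alikes are at (237,235), (250,280) and (243,325). In the top view the shaker is at (358,248), the bottle at (298,260), the look-alikes at (319,327), (383,307) and (436,308), and the free coaster at (195,291). The two glasses at the back, at (329,103) and (364,92), are not the target.

```bash
cat > h.py <<'E'
import numpy as np,cv2
from station import ctrl
from scipy.spatial.transform import Rotation as R
K={};T={}
K["side"]=np.array([[460.0671358,0,317.97328775],[0,460.0671358,239.32228493],[0,0,1]])
K["top"]=np.array([[578.11549777,0,319.11678447],[0,578.11549777,235.31428551],[0,0,1]])
def load():
    for n in("side","top"):
        im=ctrl.get_image(n);T[n]=im["T"];K[n]=im["mtx"];IM[n]=im["color"]
IM={}
def ray(n,u,v):
    d=np.linalg.inv(K[n])@[u,v,1]; d=np.array([d[0],-d[1],-d[2]])
    return T[n][:3,3],T[n][:3,:3]@d
def onz(n,u,v,z):
    o,d=ray(n,u,v); return o+d*(z-o[2])/d[2]
def proj(n,p):
    p=np.atleast_2d(p); c=(p-T[n][:3,3])@T[n][:3,:3]; c=c*[1,-1,-1]
    q=c@K[n].T; return q[:,:2]/q[:,2:]
def tri(a,b):
    o1,d1=ray("side",*a);o2,d2=ray("top",*b)
    A=np.stack([d1,-d2],1); s=np.linalg.lstsq(A,o2-o1,rcond=None)[0]
    p,q=o1+d1*s[0],o2+d2*s[1]; return (p+q)/2,np.linalg.norm(p-q)
def circle(c,r,z,n=40):
    a=np.linspace(0,2*np.pi,n); return np.stack([c[0]+r*np.cos(a),c[1]+r*np.sin(a),0*a+z],1)
def draw(n,img,pts,col=(0,255,0),s=1):
    q=np.round(proj(n,pts)*s).astype(int); cv2.polylines(img,[q.reshape(-1,1,2)],False,col,1,cv2.LINE_AA)
E
python3 - <<'E'
from h import *
load()
for n in IM:
    z=cv2.resize(IM[n][...,::-1],None,fx=3,fy=3,interpolation=cv2.INTER_CUBIC)
    cv2.imwrite(f"pics/{n}z.png",z[360:960,780:1500] if n=="side" else z[360:960,420:1220])
    cv2.imwrite(f"pics/{n}m.png",z[1020:1330,880:1480] if n=="side" else z[480:840,1200:1520])
    hsv=cv2.cvtColor(IM[n],cv2.COLOR_RGB2HSV)
    m=cv2.inRange(hsv,(5,90,120),(20,255,255)); 
    k,_,st,c=cv2.connectedComponentsWithStats(m)
    for i in range(1,k):
        if st[i,4]>60: print(n,st[i],c[i].round(1),onz(n,*c[i],0.005).round(4))
# free coaster ellipses
E
```

```text
side [280 188  21  19 285] [290.8 196.7] [0.5293 0.3051 0.005 ]
side [328 283  22  26 211] [341.7 297.6] [ 0.5366 -0.0967  0.005 ]
top [ 546  244   94   64 2908] [602.9 281. ] [ 0.305  -0.5865  0.005 ]
top [337 247  40  32 297] [350.9 266.7] [ 0.5009 -0.0526  0.005 ]
top [311 259  10  15  72] [315.2 266.2] [0.5256 0.0256 0.005 ]
top [281 264  36  31 259] [292.6 283. ] [0.5011 0.086  0.005 ]
top [176 272  40  39 670] [195.  292.8] [0.5413 0.3032 0.005 ]
top [ 554  301   86   30 1008] [590.7 314.3] [ 0.2426 -0.5236  0.005 ]
top [ 571  313   69   61 2565] [610.4 343.2] [ 0.1722 -0.5335  0.005 ]
```

View pics/sidez.png

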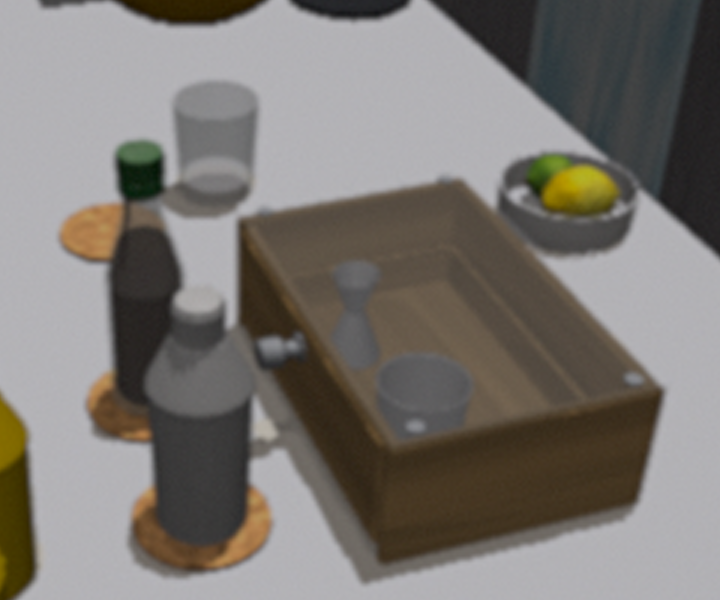

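View pics/topz.png

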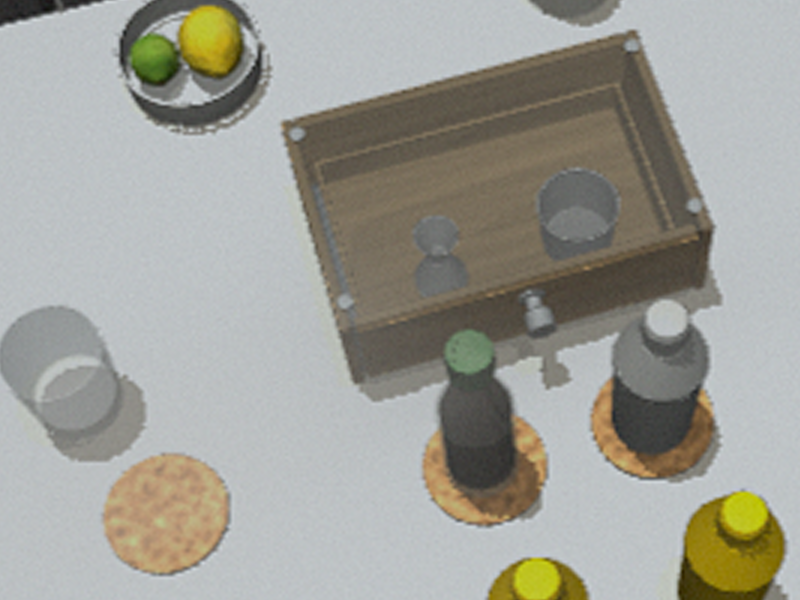

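View pics/topm.png

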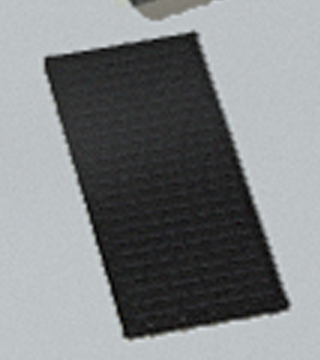

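View pics/sidem.png

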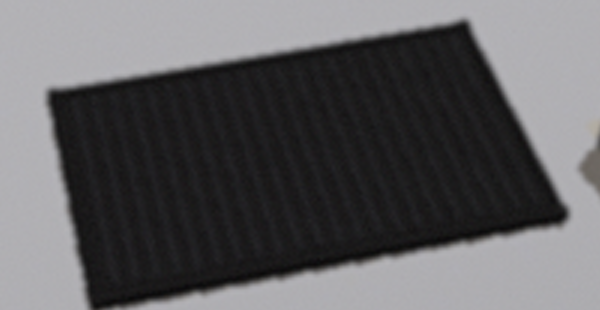

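```bash
python3 - <<'E'
from h import *
load()
P=lambda n,u,v,ox,oy,z: onz(n,(u+ox+.5)/3-.5,(v+oy+.5)/3-.5,z)
for u,v in[(45,58),(195,33),(288,305),(125,338)]: print("mat top",P("top",u,v,1200,480,.008).round(4))
for u,v in[(52,92),(466,23),(567,213),(92,300)]: print("mat side",P("side",u,v,880,1020,.008 if v<250 else .004).round(4))
print("cap syrup",P("top",469,350,420,360,.211),P("side",139,152,780,360,.211))
print("cap shaker",P("top",667,320,420,360,.184),P("side",198,302,780,360,.184))
print("coaster a b c top")
for u,v in[(485.5,467),(653,419),(167,513)]: print(P("top",u,v,420,360,.005).round(4))
print("side sh coaster",P("side",201.5,521,780,360,.005))
print("knob", tri(((268+780)/3-.33,(350+360)/3-.33),((540+420)/3-.33,(318+360)/3-.33)))
print("jig rim",P("top",437,236,420,360,.085),P("side",357,273,780,360,.085))
for u,v in[(283,122),(635,33),(711,232),(346,325)]: print("box",P("top",u,v,420,360,.104).round(4))
print("glass rim",P("top",55,355,420,360,.092),P("side",216,103,780,360,.092))
print("glass base",P("top",78,395,420,360,.0))
print("balloon",tri((331,25),(25,172)),tri((396,40),(25,172)),tri((322,82),(40,165)), tri((275,34),(20,252)),tri((380,0),(45,50)))
E
```

```text
mat top [ 0.6753 -0.2723  0.008 ]
mat top [ 0.6621 -0.3984  0.008 ]
mat top [ 0.4175 -0.3736  0.008 ]
mat top [ 0.4278 -0.2448  0.008 ]
mat side [ 0.4304 -0.2483  0.008 ]
mat side [ 0.6736 -0.273   0.008 ]
mat side [ 0.6618 -0.398   0.008 ]
mat side [ 0.4171 -0.3699  0.004 ]
cap syrup [0.5166141  0.06351638 0.211     ] [0.51446471 0.06245968 0.211     ]
cap shaker [ 0.51208784 -0.07251221  0.184     ] [ 0.51182047 -0.07785873  0.184     ]
coaster a b c top
[0.513  0.0617 0.005 ]
[ 0.5141 -0.0724  0.005 ]
[0.5461 0.3014 0.005 ]
side sh coaster [ 0.51214072 -0.07619418  0.005     ]
knob (array([ 0.58459713, -0.00390079,  0.08073888]), np.float64(0.0032653403091750135))
jig rim [0.67289196 0.05169984 0.085     ] [0.67410071 0.05910515 0.085     ]
box [0.7929 0.1409 0.104 ]
box [ 0.7929 -0.143   0.104 ]
box [ 0.6071 -0.1428  0.104 ]
box [0.6106 0.1356 0.104 ]
glass rim [0.65415821 0.34494747 0.092     ] [0.65495657 0.34159588 0.092     ]
glass base [0.66375829 0.34973524 0.        ]
balloon (array([0.7018257 , 0.49787484, 0.37329048]), np.float64(0.00603874429075808)) (array([0.84513469, 0.53263459, 0.28289333]), np.float64(0.13027551135428816)) (array([0.72227258, 0.50257848, 0.26203469]), np.float64(0.10748979596931599)) (array([0.55819687, 0.52416952, 0.35818707]), np.float64(0.00785210197972988)) (array([0.8243408 , 0.40597185, 0.46291557]), np.float64(0.06824690427309514))
```

```bash
cat >> h.py <<'E'
Rt=R.from_matrix([[-1,0,0],[0,1,0],[0,0,-1]])
def go(*pts):
    o=ctrl.get_obs(); R0=R.from_rotvec(o["tool_rot"]); p0=o["tool_pos"]
    print("t",o["t"].round(2),"tcp",p0.round(4),"q",o["q"].round(2),"F",o["contact_force"].round(1),"open",o["opening"].round(4))
    print("turn deg",np.degrees((R0.inv()*Rt).as_rotvec()).round(2))
    for p in pts: print(p,"->",(R0.inv().apply(np.array(p)-p0)*100).round(2))
E
python3 - <<'E'
from h import *
load()
for n,l in(("top",[(319,313),(389,291),(446,293)]),("side",[(233,201),(247,243),(235,285)])):
    for u,v in l: print(n,onz(n,u,v,.18).round(3))
go((.35,.33,.26),(.513,-.0745,.26))
for n in IM:
    z=cv2.resize(IM[n][...,::-1],None,fx=3,fy=3,interpolation=cv2.INTER_CUBIC)
    for r,zz in((.0475,.005),(.0345,.005),(.0345,.121),(.0165,.184)): draw(n,z,circle((.513,-.0745),r,zz),s=3)
    for r,zz in((.0475,.005),(.029,.005),(.029,.112),(.014,.211)): draw(n,z,circle((.514,.062),r,zz),s=3)
    draw(n,z,circle((.545,.302),.0475,.005),s=3); draw(n,z,circle((.659,.346),.039,.092),s=3);draw(n,z,circle((.659,.346),.039,.0),s=3)
    for a in(.0105,.083): draw(n,z,circle((.673,.056),.0215,a),s=3)
    cv2.imwrite(f"pics/{n}fit.png",z[360:960,780:1500] if n=="side" else z[360:960,420:1220])
E
```

```text
top [0.364 0.062 0.18 ]
top [ 0.367 -0.08   0.18 ]
top [ 0.332 -0.184  0.18 ]
side [0.364 0.045 0.18 ]
side [ 0.368 -0.095  0.18 ]
side [ 0.334 -0.193  0.18 ]Traceback (most recent call last):
  File "<stdin>", line 5, in <module>
  File "h.py", line 30, in go
    print("t",o["t"].round(2),"tcp",p0.round(4),"q",o["q"].round(2),"F",o["contact_force"].round(1),"open",o["opening"].round(4))
              ^^^^^^^^^^^^
AttributeError: 'float' object has no attribute 'round'
```

```bash
sed -i 's/o\["t"\].round(2)/round(float(o["t"]),2)/; s/o\["opening"\].round(4)/round(float(o["opening"]),4)/' h.py
python3 - <<'E'
from h import *
load()
go((.35,.33,.26),(.513,-.0745,.26))
for n in IM:
    z=cv2.resize(IM[n][...,::-1],None,fx=3,fy=3,interpolation=cv2.INTER_CUBIC)
    for r,zz in((.0475,.005),(.0345,.005),(.0345,.121),(.0165,.184)): draw(n,z,circle((.513,-.0745),r,zz),s=3)
    for r,zz in((.0475,.005),(.029,.005),(.029,.112),(.014,.211)): draw(n,z,circle((.514,.062),r,zz),s=3)
    draw(n,z,circle((.545,.302),.0475,.005),s=3); draw(n,z,circle((.659,.346),.039,.092),s=3);draw(n,z,circle((.659,.346),.039,.0),s=3)
    for a in(.0105,.083): draw(n,z,circle((.673,.056),.0215,a),s=3)
    cv2.imwrite(f"pics/{n}fit.png",z[360:960,780:1500] if n=="side" else z[360:960,420:1220])
E
```

```text
t 0.5 tcp [0.1959 0.5935 0.2313] q [ 1.13  0.05  1.61  0.    1.48 -0.12] F [0.2 0.2 1.2] open 0.0853
turn deg [ -0.    -0.   -18.27]
(0.35, 0.33, 0.26) -> [-22.89 -20.19  -2.87]
(0.513, -0.0745, 0.26) -> [-51.05 -53.49  -2.87]
```

View pics/sidefit.png

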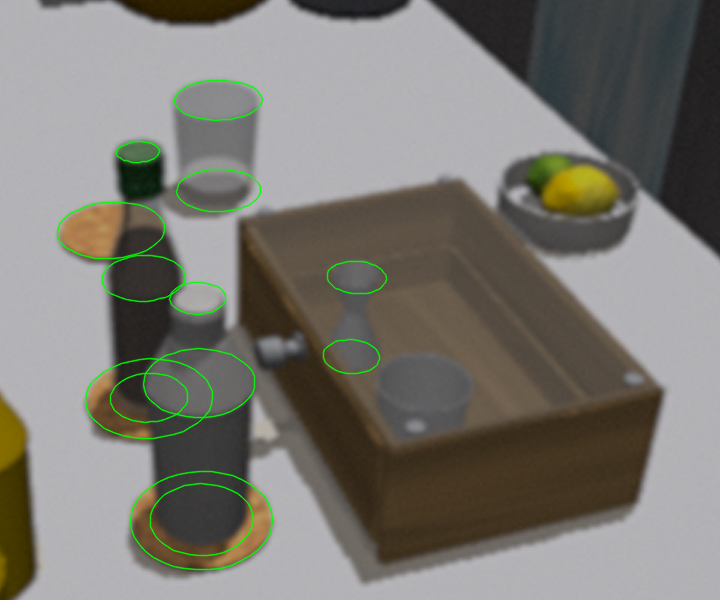

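View pics/topfit.png

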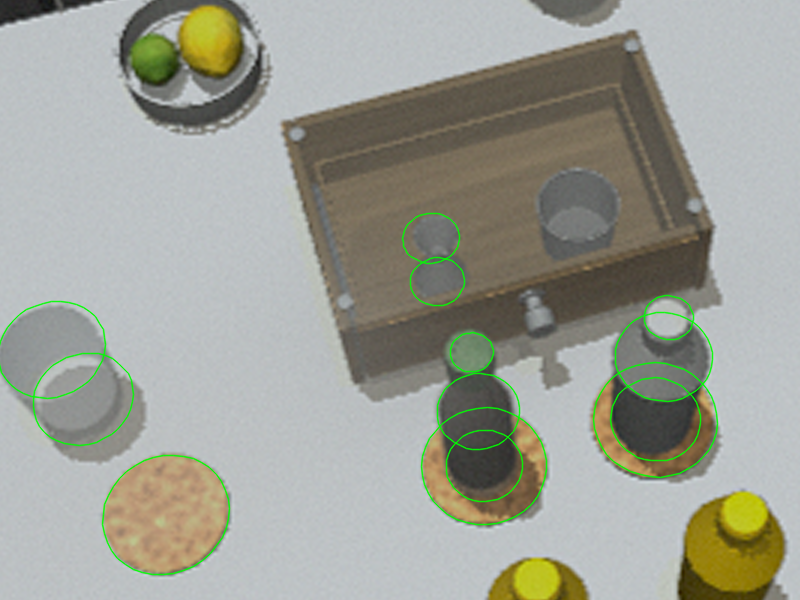

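The overlays match both views to about 2–3 mm. The shaker is at (.513,-.0745), the bottle at (.514,.062), coaster c at (.545,.302) and the mat centre at (.546,-.322) with yaw about -6°. First I move to above the shaker.

Emit:
{"method": "play_rows", "body": {"motion": [[[-1, -3, -3, -4, 0, 0, -2], [-1, -6, -6.3, -4, 0, 0, -4], [-1, -10, -10.5, -4, 0, 0, -8], [-1, -14, -14.7, -4, 0, 0, -12], [-1, -18, -18.9, -4, 0, 0, -16], [-1, -22, -23, -4, 0, 0, -18.3], [-1, -26, -27.3, -4, 0, 0, -18.3], [-1, -30, -31.5, -4, 0, 0, -18.3], [-1, -34, -35.6, -4, 0, 0, -18.3], [-1, -38, -39.8, -4, 0, 0, -18.3], [-1, -42, -44, -4, 0, 0, -18.3], [-1, -46, -48.2, -4, 0, 0, -18.3], [-1, -49, -51.3, -4, 0, 0, -18.3], [-1, -51, -53.5, -4, 0, 0, -18.3], [-1, -51, -53.5, -4, 0, 0, -18.3], [-1, -51, -53.5, -4, 0, 0, -18.3], [-1, -51, -53.5, -4, 0, 0, -18.3]]], "newtons": 40}}

```text
t: 2.62
tool_pos: [0.5122, -0.0734, 0.2714]
tool_rot: [-0.003, 3.141, 0.0]
contact_force: [-0.0, 0.7, -0.3]
opening: 0.0858
```

```bash
python3 - <<'E'
from h import *
go((.513,-.075,.20),(.513,-.075,.126))
E
```

```text
t 2.62 tcp [ 0.5122 -0.0734  0.2714] q [-0.29 -0.23  1.81  0.    1.56 -1.86] F [-0.   0.7 -0.3] open 0.0858
turn deg [0.   0.01 0.11]
(0.513, -0.075, 0.2) -> [-0.07 -0.16  7.14]
(0.513, -0.075, 0.126) -> [-0.07 -0.16 14.54]
```

Emit:
{"method": "play_rows", "body": {"motion": [[[-1, -0.1, -0.2, 3, 0, 0, 0], [-1, -0.1, -0.2, 6, 0, 0, 0], [-1, -0.1, -0.2, 9, 0, 0, 0], [-1, -0.1, -0.2, 12, 0, 0, 0], [-1, -0.1, -0.2, 14, 0, 0, 0], [-1, -0.1, -0.2, 14.5, 0, 0, 0], [-1, -0.1, -0.2, 14.5, 0, 0, 0], [-1, -0.1, -0.2, 14.5, 0, 0, 0], [1, -0.1, -0.2, 14.5, 0, 0, 0], [1, -0.1, -0.2, 14.5, 0, 0, 0], [1, -0.1, -0.2, 14.5, 0, 0, 0], [1, -0.1, -0.2, 14.5, 0, 0, 0], [1, -0.1, -0.2, 14.5, 0, 0, 0], [1, -0.1, -0.2, 14.5, 0, 0, 0], [1, -0.1, -0.2, 14.5, 0, 0, 0], [1, -0.1, -0.2, 14.5, 0, 0, 0]]], "newtons": 40}}

```text
t: 4.62
tool_pos: [0.5142, -0.0754, 0.128]
tool_rot: [-0.003, 3.139, 0.0]
contact_force: [-0.4, 2.4, 5.7]
opening: 0.0562
```

```bash
python3 - <<'E'
from h import *
go((.606,-.329,.2))
load()
for n,(a,b) in {"side":((100,500),(200,620)),"top":((100,500),(250,620))}.items(): pass
z=np.hstack([cv2.resize(IM["side"][150:350,220:420],None,fx=2,fy=2),cv2.resize(IM["top"][150:350,260:460],None,fx=2,fy=2)])
cv2.imwrite("pics/g1.png",z[...,::-1])
E
```

```text
t 4.62 tcp [ 0.5142 -0.0754  0.128 ] q [-0.29 -0.12  1.95  0.    1.3  -1.86] F [-0.4  2.4  5.7] open 0.0562
turn deg [0.01 0.14 0.11]
(0.606, -0.329, 0.2) -> [ -9.15 -25.38  -7.18]
```

View pics/g1.png

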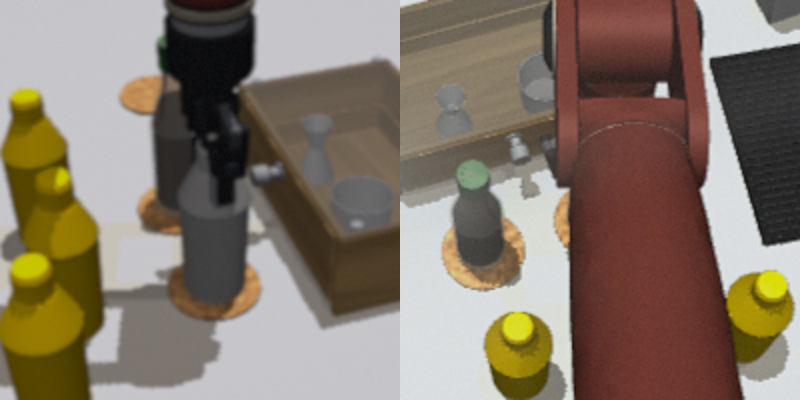

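Emit:
{"method": "play_rows", "body": {"motion": [[[1, 0, 0, 0, 0, 0, 0], [1, 0, 0, 0, 0, 0, 0], [1, 0, 0, -0.5, 0, 0, 0], [1, 0, 0, -1, 0, 0, 0], [1, 0, 0, -1.5, 0, 0, 0], [1, 0, 0, -2, 0, 0, 0], [1, 0, 0, -2.5, 0, 0, 0], [1, 0, 0, -3, 0, 0, 0], [1, 0, 0, -3, 0, 0, 0]]], "newtons": 70}}

```text
t: 5.85
tool_pos: [0.5145, -0.0755, 0.1587]
tool_rot: [-0.003, 3.138, -0.0]
contact_force: [0.1, -0.0, -4.8]
opening: 0.0548
```

```bash
python3 - <<'E'
from h import *
go((.606,-.329,.16))
load()
z=np.hstack([cv2.resize(IM["side"][150:350,220:420],None,fx=2,fy=2),cv2.resize(IM["top"][150:350,260:460],None,fx=2,fy=2)])
cv2.imwrite("pics/g2.png",z[...,::-1])
E
```

```text
t 5.85 tcp [ 0.5145 -0.0755  0.1587] q [-0.29 -0.15  1.93  0.    1.36 -1.86] F [ 0.1 -0.  -4.8] open 0.0548
turn deg [-0.02  0.21  0.11]
(0.606, -0.329, 0.16) -> [ -9.1  -25.37  -0.08]
```

View pics/g2.png

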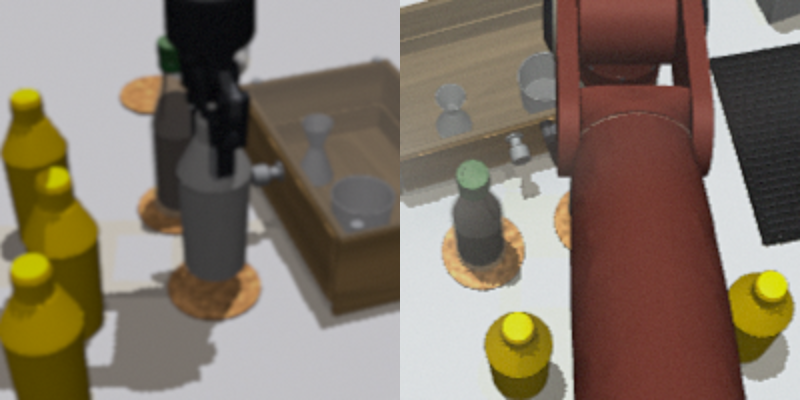

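Emit:
{"method": "play_rows", "body": {"motion": [[[1, -0.3, -1, -0.5, 0, 0, 0], [1, -0.8, -3, -1, 0, 0, 0], [1, -1.6, -5.5, -1, 0, 0, 0], [1, -2.5, -8, -1, 0, 0, 0], [1, -3.5, -11, -1, 0, 0, 0], [1, -4.7, -14, -1, 0, 0, 0], [1, -6, -17, -1, 0, 0, 0], [1, -7.2, -20, -1, 0, 0, 0], [1, -8.2, -22.5, -1, 0, 0, 0], [1, -8.9, -24.5, -1, 0, 0, 0], [1, -9.1, -25.4, -1, 0, 0, 0], [1, -9.1, -25.4, -0.5, 0, 0, 0], [1, -9.1, -25.4, 0, 0, 0, 0], [1, -9.1, -25.4, 0.7, 0, 0, 0], [1, -9.1, -25.4, 1.3, 0, 0, 0], [1, -9.1, -25.4, 1.8, 0, 0, 0], [1, -9.1, -25.4, 1.8, 0, 0, 0], [1, -9.1, -25.4, 1.8, 0, 0, 0]]]}}

```text
t: 8.2
tool_pos: [0.6058, -0.3293, 0.1405]
tool_rot: [-0.003, 3.139, -0.0]
contact_force: [0.1, -0.3, -5.3]
opening: 0.0551
```

```bash
python3 - <<'E'
from h import *
go((.606,-.329,.14))
load()
z=np.hstack([cv2.resize(IM["side"][260:460,300:500],None,fx=2,fy=2),cv2.resize(IM["top"][100:300,320:520],None,fx=2,fy=2)])
cv2.imwrite("pics/g3.png",z[...,::-1])
E
```

```text
t 8.2 tcp [ 0.6058 -0.3293  0.1405] q [-0.61  0.26  1.53  0.    1.34 -2.18] F [ 0.1 -0.3 -5.3] open 0.0551
turn deg [-0.01  0.16  0.11]
(0.606, -0.329, 0.14) -> [-0.02  0.03  0.05]
```

View pics/g3.png

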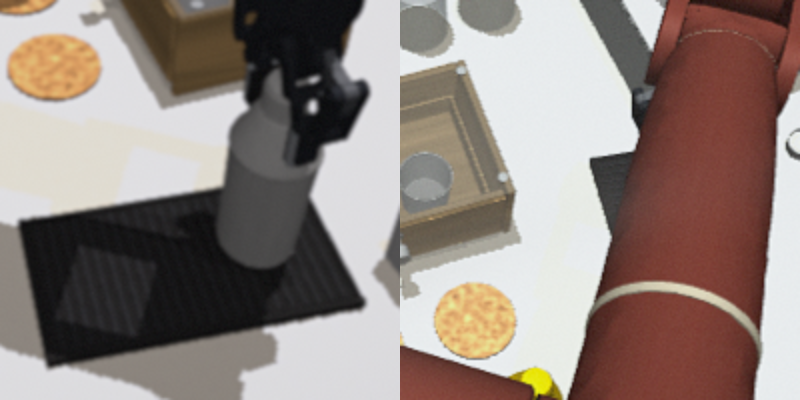

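Emit:
{"method": "play_rows", "body": {"motion": [[[1, 0, 0, 0.2, 0, 0, 0], [1, 0, 0, 0.4, 0, 0, 0], [1, 0, 0, 0.5, 0, 0, 0], [1, 0, 0, 0.6, 0, 0, 0], [1, 0, 0, 0.7, 0, 0, 0], [1, 0, 0, 0.7, 0, 0, 0]]]}}

```text
t: 9.05
tool_pos: [0.6058, -0.3294, 0.1336]
tool_rot: [-0.003, 3.139, -0.0]
contact_force: [0.3, 0.0, -5.0]
opening: 0.055
```

Emit:
{"method": "play_rows", "body": {"motion": [[[1, 0, 0, 0.1, 0, 0, 0], [1, 0, 0, 0.15, 0, 0, 0], [1, 0, 0, 0.2, 0, 0, 0], [1, 0, 0, 0.2, 0, 0, 0]]]}}

```text
t: 9.55
tool_pos: [0.6059, -0.3294, 0.1317]
tool_rot: [-0.003, 3.139, -0.001]
contact_force: [1.4, -0.6, -4.7]
opening: 0.0552
```

Emit:
{"method": "play_rows", "body": {"motion": [[[1, 0, 0, 0.1, 0, 0, 0], [1, 0, 0, 0.15, 0, 0, 0], [1, 0, 0, 0.2, 0, 0, 0], [1, 0, 0, 0.25, 0, 0, 0], [1, 0, 0, 0.25, 0, 0, 0]]]}}

```text
t: 10.18
tool_pos: [0.6069, -0.3296, 0.1316]
tool_rot: [-0.003, 3.136, -0.002]
contact_force: [-1.1, 3.4, 6.3]
opening: 0.0546
```

Emit:
{"method": "play_rows", "body": {"motion": [[[0.2, 0, 0, 0, 0, 0, 0], [-0.2, 0, 0, 0, 0, 0, 0], [-0.6, 0, 0, 0, 0, 0, 0], [-1, 0, 0, 0, 0, 0, 0], [-1, 0, 0, 0, 0, 0, 0], [-1, 0, 0, 0, 0, 0, 0], [-1, 0, 0, -1.5, 0, 0, 0], [-1, 0, 0, -4, 0, 0, 0], [-1, 0, 0, -8, 0, 0, 0], [-1, 0, 0, -12, 0, 0, 0], [-1, 0, 0, -14, 0, 0, 0], [-1, 0, 0, -14, 0, 0, 0]]]}}

```text
t: 11.68
tool_pos: [0.6068, -0.3299, 0.2742]
tool_rot: [-0.003, 3.132, -0.006]
contact_force: [0.7, -0.1, -0.4]
opening: 0.0859
```

```bash
python3 - <<'E'
from h import *
go((.514,.0615,.27),(.514,.0615,.148))
load()
z=np.hstack([cv2.resize(IM["side"][260:460,300:500],None,fx=2,fy=2),cv2.resize(IM["top"][100:300,320:520],None,fx=2,fy=2)])
cv2.imwrite("pics/g4.png",z[...,::-1])
E
```

```text
t 11.68 tcp [ 0.6068 -0.3299  0.2742] q [-0.61  0.18  1.41  0.    1.55 -2.18] F [ 0.7 -0.1 -0.4] open 0.0859
turn deg [-0.21  0.52  0.12]
(0.514, 0.0615, 0.27) -> [ 9.2  39.16  0.19]
(0.514, 0.0615, 0.148) -> [ 9.31 39.2  12.39]
```

View pics/g4.png

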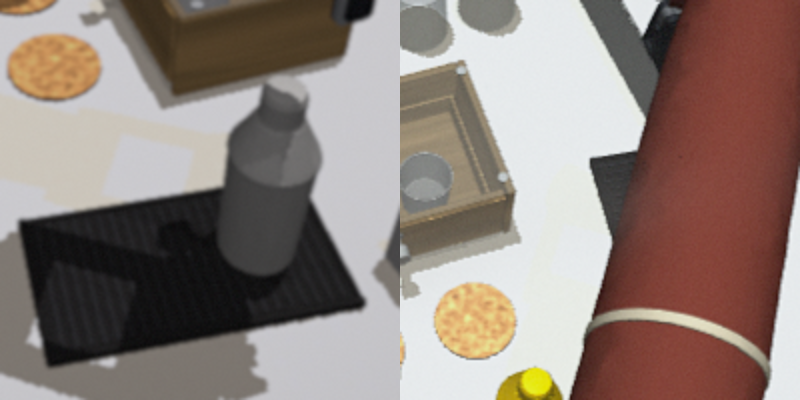

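Emit:
{"method": "play_rows", "body": {"motion": [[[-1, 0.8, 3, 0, -0.2, 0.5, 0.1], [-1, 1.6, 7, 0, -0.2, 0.5, 0.1], [-1, 2.6, 11, 0, -0.2, 0.5, 0.1], [-1, 3.6, 15, 0, -0.2, 0.5, 0.1], [-1, 4.6, 19, 0, -0.2, 0.5, 0.1], [-1, 5.6, 23, 0, -0.2, 0.5, 0.1], [-1, 6.6, 27, 0, -0.2, 0.5, 0.1], [-1, 7.6, 31, 0, -0.2, 0.5, 0.1], [-1, 8.4, 35, 0, -0.2, 0.5, 0.1], [-1, 9, 38, 0, -0.2, 0.5, 0.1], [-1, 9.2, 39.2, 0, -0.2, 0.5, 0.1], [-1, 9.2, 39.2, 0, -0.2, 0.5, 0.1], [-1, 9.2, 39.2, 0, -0.2, 0.5, 0.1]]]}}

```text
t: 13.4
tool_pos: [0.5129, 0.0619, 0.269]
tool_rot: [-0.001, -3.136, -0.005]
contact_force: [0.1, 0.3, 0.2]
opening: 0.0853
```

```bash
python3 - <<'E'
from h import *
go((.514,.0615,.148))
E
```

```text
t 13.4 tcp [0.5129 0.0619 0.269 ] q [-0.03 -0.23  1.81  0.    1.56 -1.6 ] F [0.1 0.3 0.2] open 0.0853
turn deg [ 0.19 -0.34 -0.04]
(0.514, 0.0615, 0.148) -> [-0.19 -0.08 12.1 ]
```

Emit:
{"method": "play_rows", "body": {"motion": [[[-1, -0.1, 0, 3, 0, 0, 0], [-1, -0.1, 0, 6, 0.2, -0.3, 0], [-1, -0.1, 0, 9, 0.2, -0.3, 0], [-1, -0.1, 0, 11.5, 0.2, -0.3, 0], [-1, -0.1, 0, 12.1, 0.2, -0.3, 0], [-1, -0.1, 0, 12.1, 0.2, -0.3, 0], [-1, -0.1, 0, 12.1, 0.2, -0.3, 0], [1, -0.1, 0, 12.1, 0.2, -0.3, 0], [1, -0.1, 0, 12.1, 0.2, -0.3, 0], [1, -0.1, 0, 12.1, 0.2, -0.3, 0], [1, -0.1, 0, 12.1, 0.2, -0.3, 0], [1, -0.1, 0, 12.1, 0.2, -0.3, 0], [1, -0.1, 0, 12.1, 0.2, -0.3, 0], [1, -0.1, 0, 12.1, 0.2, -0.3, 0], [1, -0.1, 0, 12.1, 0.2, -0.3, 0]]], "newtons": 40}}

```text
t: 15.28
tool_pos: [0.5137, 0.0625, 0.149]
tool_rot: [0.001, 3.141, 0.0]
contact_force: [-0.8, 2.6, 5.8]
opening: 0.0419
```

Emit:
{"method": "play_rows", "body": {"motion": [[[1, 0, 0, 0, 0, 0, 0], [1, 0, 0, 0, 0, 0, 0]]], "newtons": 60}}

```text
t: 15.52
tool_pos: [0.5137, 0.0626, 0.1491]
tool_rot: [0.001, 3.141, 0.001]
contact_force: [-0.3, -0.1, 4.7]
opening: 0.0415
```

Emit:
{"method": "play_rows", "body": {"motion": [[[1, 0, 0, -0.5, 0, 0, 0], [1, 0, 0, -1, 0, 0, 0], [1, 0, 0, -1.5, 0, 0, 0], [1, 0, 0, -2, 0, 0, 0], [1, 0, 0, -2.5, 0, 0, 0], [1, 0, 0, -3, 0, 0, 0], [1, 0, 0, -3, 0, 0, 0]]]}}

```text
t: 16.4
tool_pos: [0.5141, 0.0626, 0.1799]
tool_rot: [0.001, 3.139, 0.0]
contact_force: [-0.3, 0.6, -4.3]
opening: 0.041
```

```bash
python3 - <<'E'
from h import *
go((.484,-.315,.18))
load()
z=np.hstack([cv2.resize(IM["side"][100:300,220:420],None,fx=2,fy=2),cv2.resize(IM["top"][150:350,260:460],None,fx=2,fy=2)])
cv2.imwrite("pics/g5.png",z[...,::-1])
E
```

```text
t 16.4 tcp [0.5141 0.0626 0.1799] q [-0.02 -0.17  1.91  0.    1.4  -1.59] F [-0.3  0.6 -4.3] open 0.041
turn deg [ 0.01  0.13 -0.03]
(0.484, -0.315, 0.18) -> [ 2.990e+00 -3.776e+01 -2.000e-02]
```

View pics/g5.png

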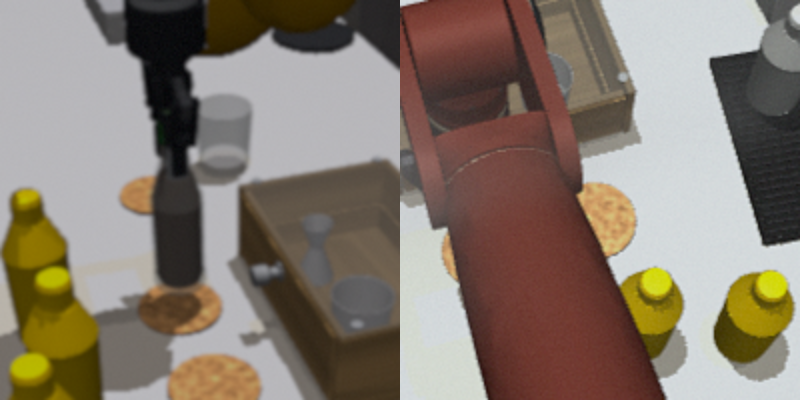

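Emit:
{"method": "play_rows", "body": {"motion": [[[1, 0, -1, -0.5, 0, 0, 0], [1, 0.2, -3, -0.5, 0, 0, 0], [1, 0.4, -6, -0.5, 0, 0, 0], [1, 0.6, -9, -0.5, 0, 0, 0], [1, 0.8, -12, -0.5, 0, 0, 0], [1, 1.1, -15, -0.5, 0, 0, 0], [1, 1.4, -18, -0.5, 0, 0, 0], [1, 1.6, -21, -0.5, 0, 0, 0], [1, 1.9, -24, -0.5, 0, 0, 0], [1, 2.2, -27, -0.5, 0, 0, 0], [1, 2.4, -30, -0.5, 0, 0, 0], [1, 2.7, -33, -0.5, 0, 0, 0], [1, 2.9, -35.5, -0.5, 0, 0, 0], [1, 3, -37.3, 0, 0, 0, 0], [1, 3, -37.8, 0.7, 0, 0, 0], [1, 3, -37.8, 1.4, 0, 0, 0], [1, 3, -37.8, 1.8, 0, 0, 0], [1, 3, -37.8, 2.1, 0, 0, 0], [1, 3, -37.8, 2.1, 0, 0, 0], [1, 3, -37.8, 2.1, 0, 0, 0]]]}}

```text
t: 19.0
tool_pos: [0.4837, -0.3153, 0.1584]
tool_rot: [0.0, 3.14, -0.0]
contact_force: [-0.5, -0.4, -5.4]
opening: 0.041
```

```bash
python3 - <<'E'
from h import *
go((.484,-.315,.18))
load()
z=np.hstack([cv2.resize(IM["side"][260:460,300:500],None,fx=2,fy=2),cv2.resize(IM["top"][100:300,320:520],None,fx=2,fy=2)])
cv2.imwrite("pics/g6.png",z[...,::-1])
E
```

```text
t 19.0 tcp [ 0.4837 -0.3153  0.1584] q [-0.71 -0.    1.8   0.    1.35 -2.28] F [-0.5 -0.4 -5.4] open 0.041
turn deg [-0.    0.08 -0.01]
(0.484, -0.315, 0.18) -> [-0.03  0.03 -2.16]
```

View pics/g6.png

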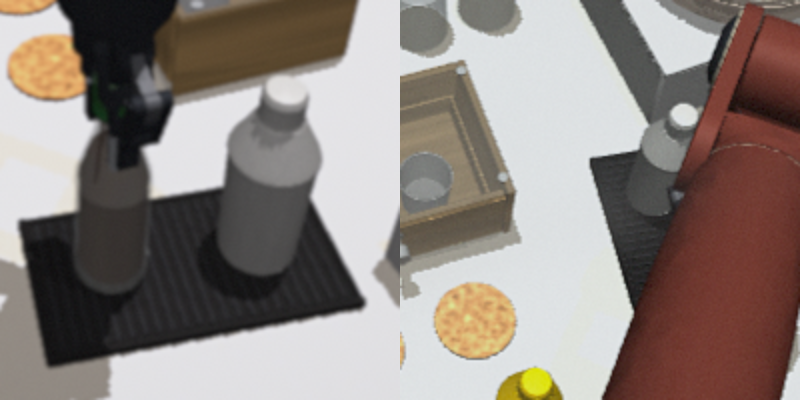

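Emit:
{"method": "play_rows", "body": {"motion": [[[1, 0, 0, 0.2, 0, 0, 0], [1, 0, 0, 0.4, 0, 0, 0], [1, 0, 0, 0.55, 0, 0, 0], [1, 0, 0, 0.65, 0, 0, 0], [1, 0, 0, 0.75, 0, 0, 0], [1, 0, 0, 0.85, 0, 0, 0], [1, 0, 0, 0.85, 0, 0, 0]]]}}

```text
t: 19.98
tool_pos: [0.4846, -0.3158, 0.1523]
tool_rot: [0.0, 3.138, -0.002]
contact_force: [-1.7, 2.6, 5.5]
opening: 0.041
```

Emit:
{"method": "play_rows", "body": {"motion": [[[0.2, 0, 0, 0, 0, 0, 0], [-0.2, 0, 0, 0, 0, 0, 0], [-0.6, 0, 0, 0, 0, 0, 0], [-1, 0, 0, 0, 0, 0, 0], [-1, 0, 0, 0, 0, 0, 0], [-1, 0, 0, 0, 0, 0, 0], [-1, 0, 0, -1.5, 0, 0, 0], [-1, 0, 0, -4, 0, 0, 0], [-1, 0, 0, -8, 0, 0, 0], [-1, 0, 0, -12, 0, 0, 0], [-1, 0, 0, -12, 0, 0, 0], [-1, 0, 0, -12, 0, 0, 0]]]}}

```text
t: 21.48
tool_pos: [0.4842, -0.3157, 0.2727]
tool_rot: [0.0, 3.137, -0.002]
contact_force: [-0.1, 0.2, -0.2]
opening: 0.0852
```

```bash
python3 - <<'E'
from h import *
go((.583,-.003,.20),(.583,-.003,.057))
load()
z=np.hstack([cv2.resize(IM["side"][260:460,300:500],None,fx=2,fy=2),cv2.resize(IM["side"][180:280,300:400],None,fx=4,fy=4)])
cv2.imwrite("pics/g7.png",z[...,::-1])
for n in ("side",):
  for p in [(.583,-.003,.076),(.583,-.003,.087)]: print(n,proj(n,p))
E
```

```text
t 21.48 tcp [ 0.4842 -0.3157  0.2727] q [-0.71 -0.08  1.68  0.    1.54 -2.28] F [-0.1  0.2 -0.2] open 0.0852
turn deg [-0.08  0.24 -0.02]
(0.583, -0.003, 0.2) -> [-9.84 31.28  7.26]
(0.583, -0.003, 0.057) -> [-9.78 31.3  21.56]
side [[348.77211762 237.66899863]]
side [[348.85844546 233.37987092]]
```

View pics/g7.png

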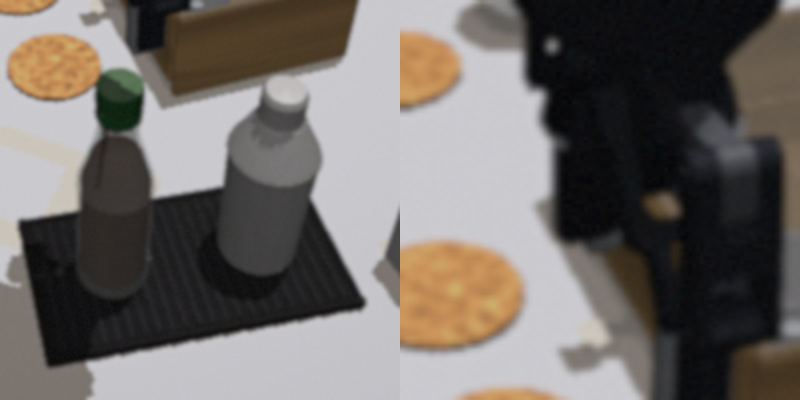

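Emit:
{"method": "play_rows", "body": {"motion": [[[-1, -1, 3, 0, 0, 0, 0], [-1, -2, 7, 0, -0.1, 0.2, 0], [-1, -3.4, 11, 0, -0.1, 0.2, 0], [-1, -4.8, 15, 1, -0.1, 0.2, 0], [-1, -6.2, 19, 2, -0.1, 0.2, 0], [-1, -7.5, 23, 4, -0.1, 0.2, 0], [-1, -8.5, 27, 5.5, -0.1, 0.2, 0], [-1, -9.5, 30, 7, -0.1, 0.2, 0], [-1, -9.8, 31.3, 7.3, -0.1, 0.2, 0], [-1, -9.8, 31.3, 7.3, -0.1, 0.2, 0], [-1, -9.8, 31.3, 7.3, -0.1, 0.2, 0]]]}}

```text
t: 22.95
tool_pos: [0.5821, -0.0032, 0.1988]
tool_rot: [-0.002, -3.141, -0.003]
contact_force: [0.7, -0.2, 0.5]
opening: 0.0854
```

```bash
python3 - <<'E'
from h import *
go((.583,-.003,.057))
load()
z=np.hstack([cv2.resize(IM["top"][160:320,220:420],None,fx=2,fy=2),cv2.resize(IM["side"][160:260,300:400],None,fx=4,fy=4)[:320]])
cv2.imwrite("pics/g8.png",z[...,::-1])
E
```

```text
t 22.95 tcp [ 0.5821 -0.0032  0.1988] q [-0.13 -0.03  1.75  0.    1.42 -1.7 ] F [ 0.7 -0.2  0.5] open 0.0854
turn deg [ 0.09 -0.05 -0.07]
(0.583, -0.003, 0.057) -> [-0.11  0.   14.18]
```

View pics/g8.png

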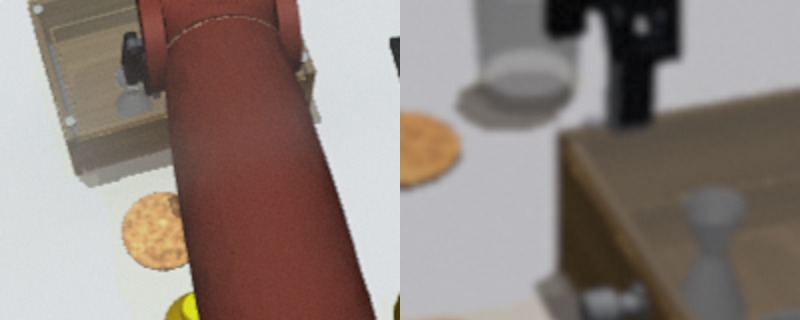

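Emit:
{"method": "play_rows", "body": {"motion": [[[-1, 0, 0, 3, 0, 0, 0], [-1, 0, 0, 6, 0, 0, 0], [-1, 0, 0, 8, 0, 0, 0], [-1, 0, 0, 10, 0, 0, 0], [-1, 0, 0, 12, 0, 0, 0], [-1, 0, 0, 13.5, 0, 0, 0], [-1, 0, 0, 14.2, 0, 0, 0], [-1, 0, 0, 14.2, 0, 0, 0], [-1, 0, 0, 14.2, 0, 0, 0]]]}}

```text
t: 24.18
tool_pos: [0.5828, -0.0031, 0.0579]
tool_rot: [0.003, 3.14, 0.002]
contact_force: [-0.7, 0.6, 0.5]
opening: 0.0854
```

```bash
python3 - <<'E'
from h import *
go((.583,-.003,.057))
load()
z=np.hstack([cv2.resize(IM["top"][160:320,220:420],None,fx=2,fy=2),cv2.resize(IM["side"][180:280,300:400],None,fx=4,fy=4)[:320]])
cv2.imwrite("pics/g9.png",z[...,::-1])
E
```

```text
t 24.18 tcp [ 0.5828 -0.0031  0.0579] q [-0.13  0.12  1.84  0.    1.17 -1.7 ] F [-0.7  0.6  0.5] open 0.0854
turn deg [ 0.09  0.07 -0.09]
(0.583, -0.003, 0.057) -> [-0.02  0.01  0.09]
```

View pics/g9.png

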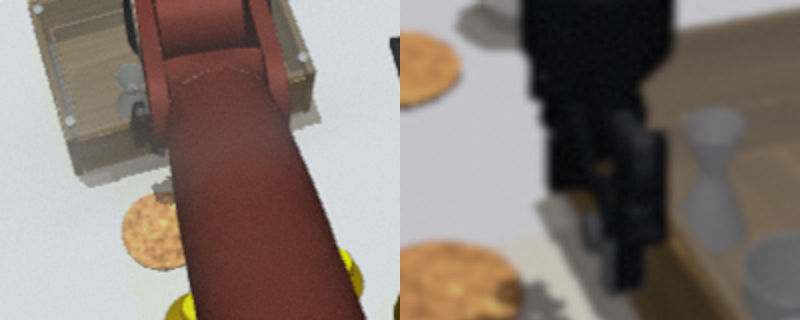

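Emit:
{"method": "play_rows", "body": {"motion": [[[0, 0, 0, 0, 0, 0, 0], [1, 0, 0, 0, 0, 0, 0], [1, 0, 0, 0, 0, 0, 0], [1, 0, 0, 0, 0, 0, 0], [1, 0, 0, 0, 0, 0, 0], [1, 0, 0, 0, 0, 0, 0], [1, 0, 0, 0, 0, 0, 0], [1, 0.5, 0, 0, 0, 0, 0], [1, 1, 0, 0, 0, 0, 0], [1, 1.5, 0, 0, 0, 0, 0], [1, 2, 0, 0, 0, 0, 0], [1, 2, 0, 0, 0, 0, 0]]], "newtons": 40}}

```text
t: 25.78
tool_pos: [0.5628, -0.0047, 0.0583]
tool_rot: [0.002, 3.14, -0.003]
contact_force: [-1.2, -6.2, 1.2]
opening: 0.0205
```

```bash
python3 - <<'E'
from h import *
go((.467,-.003,.057))
load()
z=np.hstack([cv2.resize(IM["top"][160:320,220:420],None,fx=2,fy=2),cv2.resize(IM["side"][180:280,300:400],None,fx=4,fy=4)[:320]])
cv2.imwrite("pics/g10.png",z[...,::-1])
E
```

```text
t 25.77 tcp [ 0.5628 -0.0047  0.0583] q [-0.14  0.08  1.89 -0.    1.17 -1.71] F [-1.2 -6.2  1.2] open 0.0205
turn deg [-0.1   0.09 -0.09]
(0.467, -0.003, 0.057) -> [9.58 0.16 0.11]
```

View pics/g10.png

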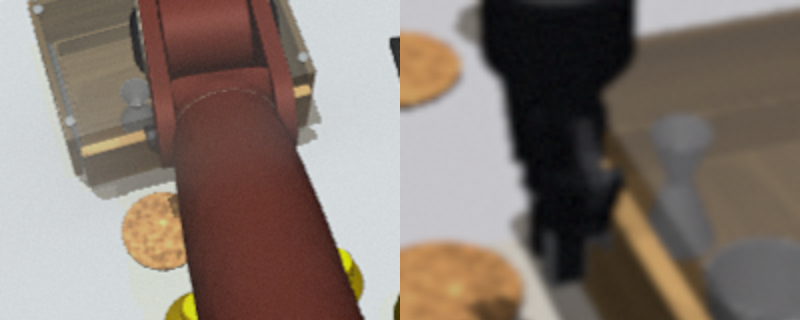

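Emit:
{"method": "play_rows", "body": {"motion": [[[1, 0.4, -0.1, 0, 0, 0, 0], [1, 0.9, -0.1, 0, 0, 0, 0], [1, 1.5, -0.1, 0, 0, 0, 0], [1, 2.1, -0.1, 0, 0, 0, 0], [1, 2.7, -0.1, 0, 0, 0, 0], [1, 3.3, -0.1, 0, 0, 0, 0], [1, 3.9, -0.1, 0, 0, 0, 0], [1, 4.5, -0.1, 0, 0, 0, 0], [1, 5.1, -0.1, 0, 0, 0, 0], [1, 5.7, -0.1, 0, 0, 0, 0], [1, 6.3, -0.1, 0, 0, 0, 0], [1, 6.9, -0.1, 0, 0, 0, 0], [1, 7.5, -0.1, 0, 0, 0, 0], [1, 8.1, -0.1, 0, 0, 0, 0], [1, 8.7, -0.1, 0, 0, 0, 0], [1, 9.2, -0.1, 0, 0, 0, 0], [1, 9.6, -0.1, 0, 0, 0, 0], [1, 9.8, -0.1, 0, 0, 0, 0], [1, 9.8, -0.1, 0, 0, 0, 0], [1, 9.8, -0.1, 0, 0, 0, 0]]]}}

```text
t: 28.38
tool_pos: [0.4645, -0.0059, 0.0583]
tool_rot: [0.002, 3.141, -0.004]
contact_force: [-2.0, 0.7, 3.4]
opening: 0.0203
```

```bash
python3 - <<'E'
from h import *
go((.467,-.003,.057))
load()
z=np.hstack([cv2.resize(IM["top"][160:320,220:420],None,fx=2,fy=2),cv2.resize(IM["side"][180:280,300:400],None,fx=4,fy=4)[:320]])
cv2.imwrite("pics/g11.png",z[...,::-1])
E
```

```text
t 28.38 tcp [ 0.4645 -0.0059  0.0583] q [-0.17 -0.16  2.12 -0.    1.18 -1.74] F [-2.   0.7  3.4] open 0.0203
turn deg [-0.14  0.01 -0.08]
(0.467, -0.003, 0.057) -> [-0.25  0.29  0.13]
```

View pics/g11.png

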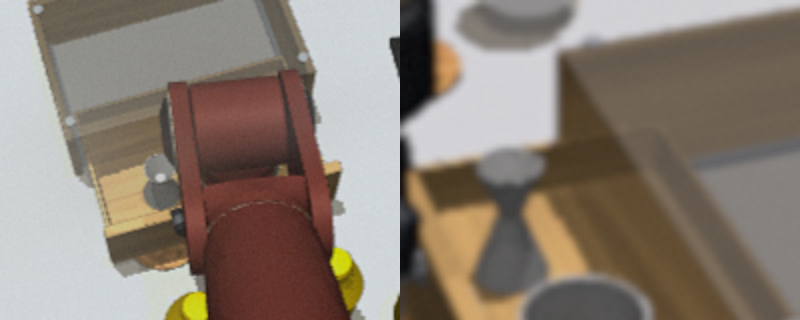

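Emit:
{"method": "play_rows", "body": {"motion": [[[0, 0, 0, 0, 0, 0, 0], [-1, 0, 0, 0, 0, 0, 0], [-1, 0, 0, 0, 0, 0, 0], [-1, 0, 0, 0, 0, 0, 0], [-1, 0, 0, 0, 0, 0, 0], [-1, 0, 0, -2, 0, 0, 0], [-1, 0, 0, -5, 0, 0, 0], [-1, 0, 0, -9, 0, 0, 0], [-1, 0, 0, -13, 0, 0, 0], [-1, -1, 2, -15, 0, 0, 0], [-1, -2, 6, -15, 0, 0, 0], [-1, -4, 10, -15, 0, 0, 0], [-1, -6, 14, -15, 0, 0, 0], [-1, -8, 18, -15, 0, 0, 0], [-1, -9, 20, -15, 0, 0, 0], [-1, -9, 21, -15, 0, 0, 0], [-1, -9, 21, -15, 0, 0, 0]]]}}

```text
t: 30.6
tool_pos: [0.5545, 0.2044, 0.2076]
tool_rot: [-0.001, -3.142, 0.004]
contact_force: [-1.0, -0.4, 0.5]
opening: 0.0855
```

```bash
python3 - <<'E'
from h import *
go((.555,.054,.2))
load()
for n in IM:
    z=cv2.resize(IM[n][...,::-1],None,fx=4,fy=4,interpolation=cv2.INTER_CUBIC)
    for a in (.0105,.083): draw(n,z,circle((.555,.054),.0215,a),s=4)
    cv2.imwrite(f"pics/j{n}.png",z[640:1140,1200:1700] if n=="side" else z[700:1200,960:1560])
E
```

```text
t 30.6 tcp [0.5545 0.2044 0.2076] q [ 0.23 -0.01  1.72 -0.    1.44 -1.34] F [-1.  -0.4  0.5] open 0.0855
turn deg [-0.16 -0.   -0.04]
(0.555, 0.054, 0.2) -> [ -0.06 -15.04   0.8 ]
```

View pics/jside.png

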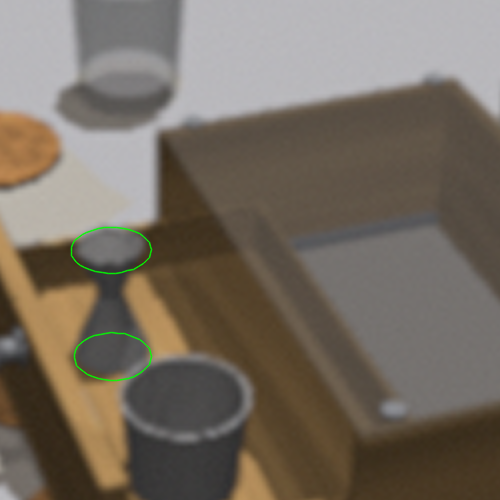

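View pics/jtop.png

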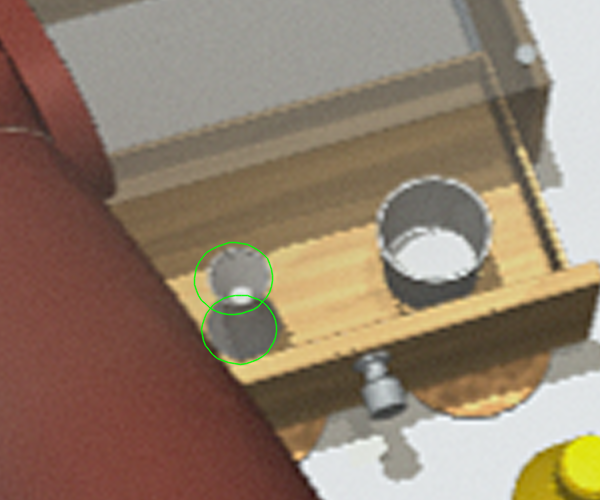

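Emit:
{"method": "play_rows", "body": {"motion": [[[-0.45, 0, -3, 0, 0, 0, 0], [-0.45, 0, -7, 0, 0, 0, 0], [-0.45, -0.1, -11, 0, 0, 0, 0], [-0.45, -0.1, -14, 0, 0, 0, 0], [-0.45, -0.1, -15.3, 0, 0, 0, 0], [-0.45, -0.1, -15.3, 0, 0, 0, 0], [-0.45, -0.1, -15.3, 0, 0, 0, 0]]]}}

```text
t: 31.58
tool_pos: [0.5552, 0.0513, 0.2082]
tool_rot: [0.002, 3.141, -0.004]
contact_force: [-0.1, 0.1, -0.0]
opening: 0.0617
```

```bash
python3 - <<'E'
from h import *
go((.556,.051,.11),(.556,.051,.048))
E
```

```text
t 31.57 tcp [0.5552 0.0513 0.2082] q [-0.04 -0.09  1.8  -0.    1.44 -1.61] F [-0.1  0.1 -0. ] open 0.0617
turn deg [-0.13  0.03 -0.08]
(0.556, 0.051, 0.11) -> [-0.08 -0.01  9.82]
(0.556, 0.051, 0.048) -> [-0.08  0.   16.02]
```

Emit:
{"method": "play_rows", "body": {"motion": [[[-0.45, -0.1, 0, 3, 0, 0, 0], [-0.45, -0.1, 0, 6, 0, 0, 0], [-0.45, -0.1, 0, 9, 0, 0, 0], [-0.45, -0.1, 0, 10.5, 0, 0, 0], [-0.45, -0.1, 0, 10.5, 0, 0, 0], [-0.45, -0.1, 0, 10.5, 0, 0, 0]]]}}

```text
t: 32.33
tool_pos: [0.5572, 0.0513, 0.1047]
tool_rot: [0.002, 3.139, -0.004]
contact_force: [0.6, 0.9, 0.4]
opening: 0.0619
```

```bash
python3 - <<'E'
from h import *
go((.556,.051,.048))
load()
z=cv2.resize(IM["side"][...,::-1],None,fx=4,fy=4,interpolation=cv2.INTER_CUBIC)
cv2.imwrite(f"pics/k.png",z[540:1140,1100:1700])
E
```

```text
t 32.33 tcp [0.5572 0.0513 0.1047] q [-0.04  0.01  1.88 -0.    1.25 -1.61] F [0.6 0.9 0.4] open 0.0619
turn deg [-0.14  0.16 -0.06]
(0.556, 0.051, 0.048) -> [ 0.14 -0.02  5.67]
```

View pics/k.png

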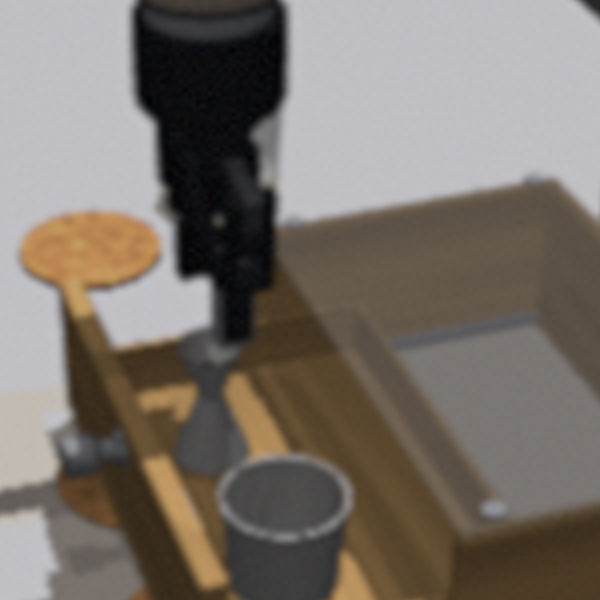

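```bash
python3 - <<'E'
from h import *
load()
for p in[(.557,.020,.11),(.557,.020,.105),(.557,.020,.13),(.556,.051,.083),(.556,.051,.0105)]: print(p,proj("side",p)*4-[1100,540])
E
```

```text
(0.557, 0.02, 0.11) [[233.3580803  341.41598749]]
(0.557, 0.02, 0.105) [[233.39743786 349.42209367]]
(0.557, 0.02, 0.13) [[233.19810953 308.87477103]]
(0.556, 0.051, 0.083) [[214.1215593  352.00750816]]
(0.556, 0.051, 0.0105) [[215.46398175 458.54463361]]
```

Emit:
{"method": "play_rows", "body": {"motion": [[[-0.45, 0.1, 0.1, 1.5, 0, 0, 0], [-0.45, 0.1, 0.1, 3, 0, 0, 0], [-0.45, 0.1, 0.1, 4.5, 0, 0, 0], [-0.45, 0.1, 0.1, 5.6, 0, 0, 0], [-0.45, 0.1, 0.1, 5.6, 0, 0, 0], [-0.45, 0.1, 0.1, 5.6, 0, 0, 0]]]}}

```text
t: 33.28
tool_pos: [0.5565, 0.0519, 0.0488]
tool_rot: [0.002, 3.138, -0.004]
contact_force: [-0.3, 0.1, 0.4]
opening: 0.0618
```

Emit:
{"method": "play_rows", "body": {"motion": [[[-0.3, 0, 0, 0, 0, 0, 0], [-0.2, 0, 0, 0, 0, 0, 0], [-0.1, 0, 0, 0, 0, 0, 0], [0, 0, 0, 0, 0, 0, 0], [0.1, 0, 0, 0, 0, 0, 0], [1, 0, 0, 0, 0, 0, 0], [1, 0, 0, 0, 0, 0, 0], [1, 0, 0, 0, 0, 0, 0], [1, 0, 0, 0, 0, 0, 0]]], "newtons": 30}}

```text
t: 34.4
tool_pos: [0.5569, 0.0519, 0.0492]
tool_rot: [0.002, 3.138, -0.004]
contact_force: [-0.8, -1.3, 2.9]
opening: 0.0367
```

Emit:
{"method": "play_rows", "body": {"motion": [[[1, 0, 0, 0, 0, 0, 0], [1, 0, 0, 0, 0, 0, 0], [1, 0, 0, -0.5, 0, 0, 0], [1, 0, 0, -1, 0, 0, 0], [1, 0, 0, -1.5, 0, 0, 0], [1, 0, 0, -1.5, 0, 0, 0]]]}}

```text
t: 35.15
tool_pos: [0.5572, 0.0519, 0.0648]
tool_rot: [0.002, 3.137, -0.004]
contact_force: [-0.0, 0.8, -1.0]
opening: 0.0367
```

```bash
python3 - <<'E'
from h import *
go((.556,.051,.048))
load()
z=cv2.resize(IM["side"][...,::-1],None,fx=4,fy=4,interpolation=cv2.INTER_CUBIC)
cv2.imwrite(f"pics/k2.png",z[540:1140,1100:1700])
E
```

```text
t 35.15 tcp [0.5572 0.0519 0.0648] q [-0.04  0.06  1.9  -0.    1.18 -1.61] F [-0.   0.8 -1. ] open 0.0367
turn deg [-0.14  0.29 -0.08]
(0.556, 0.051, 0.048) -> [ 0.13 -0.09  1.68]
```

View pics/k2.png

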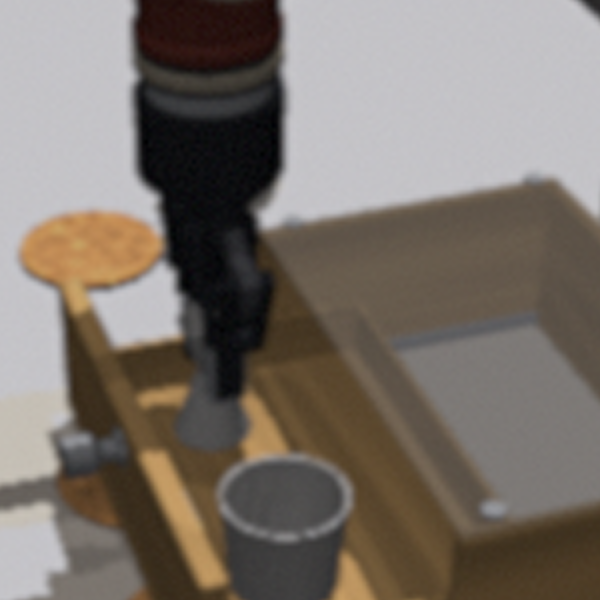

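```bash
python3 - <<'E'
from h import *
load()
print(onz("side",(213+1100)/4,(430+540)/4,.026))
for x,y in((.557,.052),(.552,.052),(.548,.052)): print(x,proj("side",(x,y,.026))*4-[1100,540])
go((.557,.052,.145),(.545,.302,.145))
E
```

```text
[0.55661044 0.05705882 0.026     ]
0.557 [[216.37619261 435.14624586]]
0.552 [[207.74021815 436.84750662]]
0.548 [[200.81867422 438.21102976]]
t 35.35 tcp [0.5566 0.0519 0.064 ] q [-0.04  0.06  1.9  -0.    1.18 -1.61] F [ 0.  -0.5 -1.2] open 0.0367
turn deg [-0.14  0.2  -0.08]
(0.557, 0.052, 0.145) -> [-0.07 -0.01 -8.1 ]
(0.545, 0.302, 0.145) -> [ 1.17 24.99 -8.17]
```

Emit:
{"method": "play_rows", "body": {"motion": [[[1, 0, 0, -0.5, 0, 0, 0], [1, 0, 0, -1.5, 0, 0, 0], [1, 0, 0, -2.5, 0, 0, 0], [1, 0, 0, -4, 0, 0, 0], [1, 0, 0, -5.5, 0, 0, 0], [1, 0, 0, -7, 0, 0, 0], [1, 0, 0, -8, 0, 0, 0], [1, 0, 0, -8.5, 0, 0, 0], [1, 0, 0, -8.5, 0, 0, 0], [1, 0, 0, -8.5, 0, 0, 0]]]}}

```text
t: 36.6
tool_pos: [0.5559, 0.0521, 0.1482]
tool_rot: [0.002, 3.139, -0.004]
contact_force: [0.7, 0.3, -0.6]
opening: 0.0367
```

```bash
python3 - <<'E'
from h import *
go((.545,.302,.145))
load()
z=cv2.resize(IM["side"][...,::-1],None,fx=4,fy=4,interpolation=cv2.INTER_CUBIC)
cv2.imwrite(f"pics/k3.png",z[440:1040,1000:1600])
E
```

```text
t 36.6 tcp [0.5559 0.0521 0.1482] q [-0.04 -0.04  1.85 -0.    1.33 -1.61] F [ 0.7  0.3 -0.6] open 0.0367
turn deg [-0.14  0.13 -0.08]
(0.545, 0.302, 0.145) -> [ 1.13 24.99  0.26]
```

View pics/k3.png

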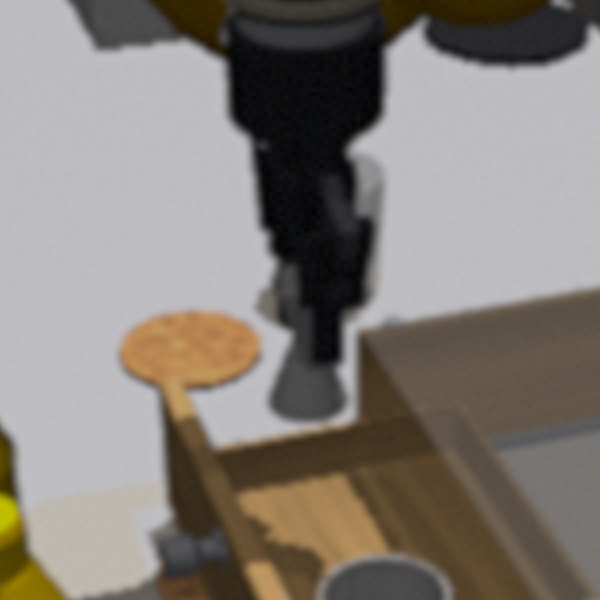

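Emit:
{"method": "play_rows", "body": {"motion": [[[1, 0, 1, 0, 0, 0, 0], [1, 0.1, 3, 0, 0, 0, 0], [1, 0.2, 5.5, 0, 0, 0, 0], [1, 0.4, 8, 0, 0, 0, 0], [1, 0.5, 11, 0, 0, 0, 0], [1, 0.6, 14, 0, 0, 0, 0], [1, 0.8, 17, 0, 0, 0, 0], [1, 0.9, 20, 0, 0, 0, 0], [1, 1, 22, 0, 0, 0, 0], [1, 1.1, 24, 0, 0, 0, 0], [1, 1.1, 25, 1, 0, 0, 0], [1, 1.1, 25, 3, 0, 0, 0], [1, 1.1, 25, 5, 0, 0, 0], [1, 1.1, 25, 7, 0, 0, 0], [1, 1.1, 25, 8, 0, 0, 0], [1, 1.1, 25, 8.5, 0, 0, 0], [1, 1.1, 25, 8.5, 0, 0, 0], [1, 1.1, 25, 8.5, 0, 0, 0]]]}}

```text
t: 38.95
tool_pos: [0.5461, 0.3022, 0.0636]
tool_rot: [0.002, 3.138, -0.003]
contact_force: [-0.2, 0.4, 0.3]
opening: 0.0369
```

```bash
python3 - <<'E'
from h import *
go((.545,.302,.046))
load()
for n in IM:
    z=cv2.resize(IM[n][...,::-1],None,fx=4,fy=4,interpolation=cv2.INTER_CUBIC)
    draw(n,z,circle((.545,.302),.0475,.005),s=4)
    cv2.imwrite(f"pics/c{n}.png",z[400:900,900:1500] if n=="side" else z[900:1400,500:1100])
E
```

```text
t 38.95 tcp [0.5461 0.3022 0.0636] q [ 0.39  0.2   1.74 -0.    1.19 -1.18] F [-0.2  0.4  0.3] open 0.0369
turn deg [-0.1   0.22 -0.08]
(0.545, 0.302, 0.046) -> [ 0.12 -0.02  1.76]
```

View pics/cside.png

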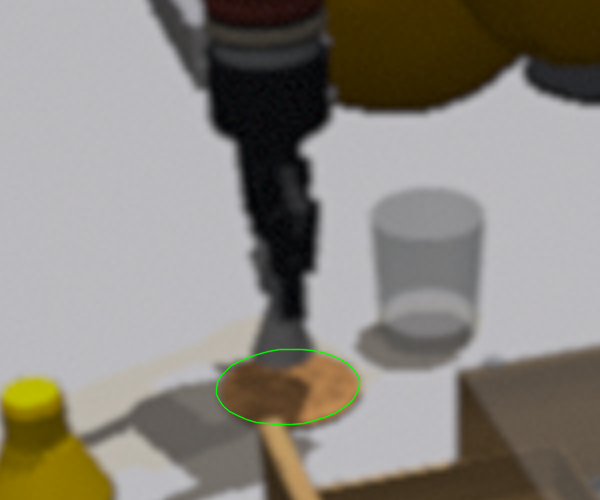

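View pics/ctop.png

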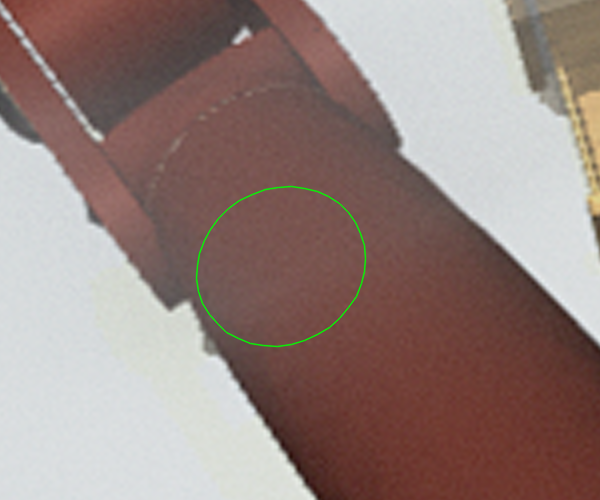

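Emit:
{"method": "play_rows", "body": {"motion": [[[1, 0.1, 0, 0.5, 0, 0, 0], [1, 0.1, 0, 1, 0, 0, 0], [1, 0.1, 0, 1.4, 0, 0, 0], [1, 0.1, 0, 1.6, 0, 0, 0], [1, 0.1, 0, 1.75, 0, 0, 0], [1, 0.1, 0, 1.9, 0, 0, 0], [1, 0.1, 0, 2, 0, 0, 0], [1, 0.1, 0, 2, 0, 0, 0]]]}}

```text
t: 40.05
tool_pos: [0.5451, 0.3022, 0.0435]
tool_rot: [0.002, 3.138, -0.003]
contact_force: [-0.5, 0.8, -0.5]
opening: 0.037
```

Emit:
{"method": "play_rows", "body": {"motion": [[[1, 0, 0, 0.1, 0, 0, 0], [1, 0, 0, 0.2, 0, 0, 0], [1, 0, 0, 0.2, 0, 0, 0], [1, 0, 0, 0.2, 0, 0, 0]]]}}

```text
t: 40.55
tool_pos: [0.5451, 0.3022, 0.0415]
tool_rot: [0.002, 3.138, -0.003]
contact_force: [0.6, 0.2, -0.1]
opening: 0.0367
```

Emit:
{"method": "play_rows", "body": {"motion": [[[1, 0, 0, 0.1, 0, 0, 0], [1, 0, 0, 0.2, 0, 0, 0], [1, 0, 0, 0.3, 0, 0, 0], [1, 0, 0, 0.3, 0, 0, 0]]]}}

```text
t: 41.05
tool_pos: [0.5451, 0.3021, 0.0384]
tool_rot: [0.002, 3.138, -0.003]
contact_force: [0.6, 0.3, -1.4]
opening: 0.0367
```

```bash
python3 - <<'E'
from h import *
go((.545,.302,.046))
load()
z=cv2.resize(IM["side"][...,::-1],None,fx=6,fy=6,interpolation=cv2.INTER_CUBIC)
draw("side",z,circle((.545,.302),.0475,.005),s=6)
draw("side",z,circle((.545,.302),.0215,.005),s=6)
cv2.imwrite(f"pics/c2.png",z[900:1400,1500:2100])
E
```

```text
t 41.05 tcp [0.5451 0.3021 0.0384] q [ 0.39  0.24  1.75 -0.    1.15 -1.18] F [ 0.6  0.3 -1.4] open 0.0367
turn deg [-0.11  0.21 -0.08]
(0.545, 0.302, 0.046) -> [ 0.   -0.01 -0.76]
```

View pics/c2.png

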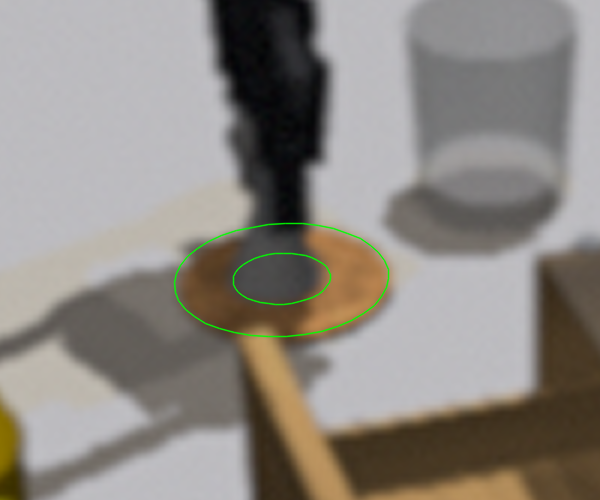

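Emit:
{"method": "play_rows", "body": {"motion": [[[1, 0, 0, 0.1, 0, 0, 0], [1, 0, 0, 0.2, 0, 0, 0], [1, 0, 0, 0.2, 0, 0, 0]]]}}

```text
t: 41.52
tool_pos: [0.5456, 0.3022, 0.0382]
tool_rot: [0.002, 3.137, -0.003]
contact_force: [-3.1, -2.4, 7.8]
opening: 0.0371
```

Emit:
{"method": "play_rows", "body": {"motion": [[[0.1, 0, 0, 0, 0, 0, 0], [0, 0, 0, 0, 0, 0, 0], [-0.1, 0, 0, 0, 0, 0, 0], [-0.2, 0, 0, 0, 0, 0, 0], [-0.4, 0, 0, 0, 0, 0, 0], [-0.5, 0, 0, 0, 0, 0, 0], [-0.5, 0, 0, 0, 0, 0, 0], [-0.5, 0, 0, -1, 0, 0, 0], [-0.5, 0, 0, -3, 0, 0, 0], [-0.5, 0, 0, -6, 0, 0, 0], [-0.5, 0, 0, -10, 0, 0, 0], [-0.5, 0, 0, -14, 0, 0, 0], [-0.5, 0, 0, -16, 0, 0, 0], [-0.5, 1, -4, -16, 0, 0, 0], [-0.5, 3, -8, -16, 0, 0, 0], [-0.5, 5, -12, -16, 0, 0, 0], [-0.5, 7, -16, -16, 0, 0, 0], [-0.5, 7, -18, -16, 0, 0, 0], [-0.5, 7, -18, -16, 0, 0, 0]]]}}

```text
t: 43.9
tool_pos: [0.4745, 0.1217, 0.1984]
tool_rot: [0.006, 3.137, -0.003]
contact_force: [-0.0, -0.5, -0.2]
opening: 0.0644
```

```bash
python3 - <<'E'
from h import *
go((.465,-.006,.2),(.465,-.006,.057))
load()
for n in IM:
    z=cv2.resize(IM[n][...,::-1],None,fx=4,fy=4,interpolation=cv2.INTER_CUBIC)
    draw(n,z,circle((.545,.302),.0475,.005),s=4);draw(n,z,circle((.545,.302),.0215,.078),s=4)
    draw(n,z,circle((.545,.302),.0215,.005),s=4)
    cv2.imwrite(f"pics/d{n}.png",z[400:900,900:1500] if n=="side" else z[800:1400,500:1100])
E
```

```text
t 43.9 tcp [0.4745 0.1217 0.1984] q [ 0.1  -0.26  1.96 -0.    1.44 -1.47] F [-0.  -0.5 -0.2] open 0.0644
turn deg [-0.11  0.25 -0.2 ]
(0.465, -0.006, 0.2) -> [  0.9  -12.77  -0.14]
(0.465, -0.006, 0.057) -> [  0.97 -12.75  14.16]
```

View pics/dside.png

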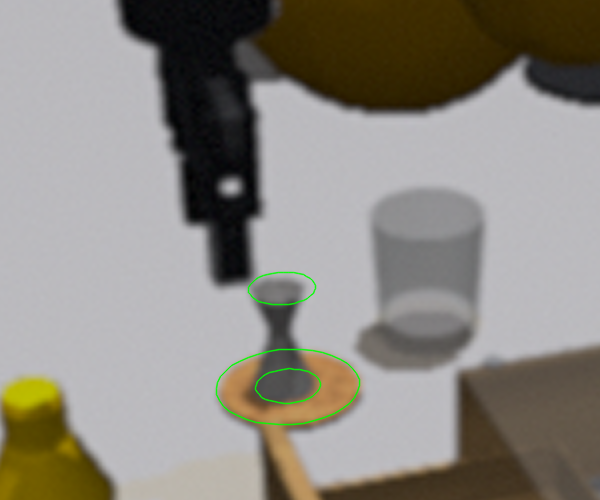

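View pics/dtop.png

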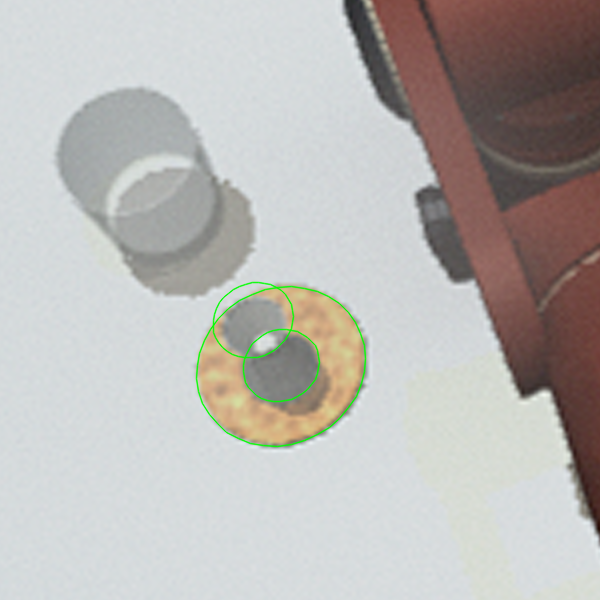

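Emit:
{"method": "play_rows", "body": {"motion": [[[-0.6, 0.2, -3, 0, 0, 0, 0], [-0.6, 0.5, -7, 0, 0, 0, -0.2], [-0.6, 0.8, -11, 0, 0, 0, -0.2], [-0.6, 1, -12.8, 0, 0, 0.2, -0.2], [-0.6, 1, -12.8, 2, 0, 0.2, -0.2], [-0.6, 1, -12.8, 5, 0, 0.2, -0.2], [-0.6, 1, -12.8, 8, 0, 0.2, -0.2], [-0.6, 1, -12.8, 11, 0, 0.2, -0.2], [-0.6, 1, -12.8, 13.5, 0, 0.2, -0.2], [-0.6, 1, -12.8, 14.1, 0, 0.2, -0.2], [-0.6, 1, -12.8, 14.1, 0, 0.2, -0.2], [-0.6, 1, -12.8, 14.1, 0, 0.2, -0.2], [0, 1, -12.8, 14.1, 0, 0.2, -0.2], [1, 1, -12.8, 14.1, 0, 0.2, -0.2], [1, 1, -12.8, 14.1, 0, 0.2, -0.2], [1, 1, -12.8, 14.1, 0, 0.2, -0.2], [1, 1, -12.8, 14.1, 0, 0.2, -0.2]]], "newtons": 40}}

```text
t: 46.12
tool_pos: [0.4656, -0.0059, 0.0582]
tool_rot: [-0.003, 3.14, -0.004]
contact_force: [-1.9, -4.1, 4.9]
opening: 0.0201
```

```bash
python3 - <<'E'
from h import *
go((.585,-.004,.058))
E
```

```text
t 46.12 tcp [ 0.4656 -0.0059  0.0582] q [-0.17 -0.16  2.12 -0.    1.18 -1.74] F [-1.9 -4.1  4.9] open 0.0201
turn deg [-0.16  0.09  0.12]
(0.585, -0.004, 0.058) -> [-11.94   0.16   0.04]
```

Emit:
{"method": "play_rows", "body": {"motion": [[[1, -0.4, 0, 0, 0, 0, 0], [1, -1, 0, 0, 0, 0, 0], [1, -1.7, 0, 0, 0, 0, 0], [1, -2.4, 0, 0, 0, 0, 0], [1, -3.1, 0, 0, 0, 0, 0], [1, -3.8, 0, 0, 0, 0, 0], [1, -4.5, 0, 0, 0, 0, 0], [1, -5.2, 0, 0, 0, 0, 0], [1, -5.9, 0.1, 0, 0, 0, 0], [1, -6.6, 0.1, 0, 0, 0, 0], [1, -7.3, 0.1, 0, 0, 0, 0], [1, -8, 0.1, 0, 0, 0, 0], [1, -8.7, 0.1, 0, 0, 0, 0], [1, -9.4, 0.1, 0, 0, 0, 0], [1, -10, 0.1, 0, 0, 0, 0], [1, -10.5, 0.1, 0, 0, 0, 0], [1, -11, 0.1, 0, 0, 0, 0], [1, -11.3, 0.1, 0, 0, 0, 0], [1, -11.5, 0.1, 0, 0, 0, 0], [1, -11.5, 0.1, 0, 0, 0, 0]]]}}

```text
t: 48.62
tool_pos: [0.5809, -0.0046, 0.0583]
tool_rot: [-0.003, 3.139, -0.004]
contact_force: [-0.3, -4.5, 0.1]
opening: 0.0205
```

Emit:
{"method": "play_rows", "body": {"motion": [[[1, -0.1, 0, 0, 0, 0, 0], [1, -0.2, 0, 0, 0, 0, 0], [1, -0.3, 0, 0, 0, 0, 0], [1, -0.4, 0, 0, 0, 0, 0], [1, -0.4, 0, 0, 0, 0, 0]]]}}

```text
t: 49.25
tool_pos: [0.585, -0.0046, 0.0582]
tool_rot: [-0.003, 3.139, -0.004]
contact_force: [-0.4, -3.6, 0.9]
opening: 0.0203
```

Still moving with no hard stop, so I push on in small steps.

Emit:
{"method": "play_rows", "body": {"motion": [[[1, -0.1, 0, 0, 0, 0, 0], [1, -0.2, 0, 0, 0, 0, 0], [1, -0.3, 0, 0, 0, 0, 0], [1, -0.4, 0, 0, 0, 0, 0], [1, -0.4, 0, 0, 0, 0, 0]]]}}

```text
t: 49.88
tool_pos: [0.5852, -0.0046, 0.0582]
tool_rot: [0.004, -3.133, 0.004]
contact_force: [-16.8, -4.8, 13.5]
opening: 0.0203
```

```bash
python3 - <<'E'
from h import *
go((.585,-.004,.058))
load()
z=cv2.resize(IM["side"][...,::-1],None,fx=4,fy=4,interpolation=cv2.INTER_CUBIC)
cv2.imwrite(f"pics/e.png",z[640:1240,1200:1900])
E
```

```text
t 49.88 tcp [ 0.5852 -0.0046  0.0582] q [-0.13  0.13  1.83 -0.    1.18 -1.7 ] F [-16.8  -4.8  13.5] open 0.0203
turn deg [-0.16 -0.48  0.14]
(0.585, -0.004, 0.058) -> [0.02 0.06 0.02]
```

View pics/e.png

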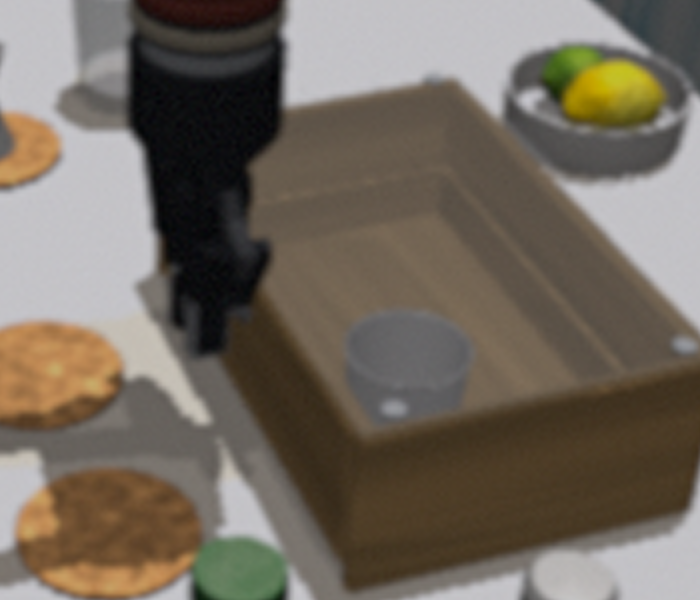

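Emit:
{"method": "play_rows", "body": {"motion": [[[1, 0, 0, 0, 0, 0, 0], [0, 0, 0, 0, 0, 0, 0], [-1, 0, 0, 0, 0, 0, 0], [-1, 0, 0, 0, 0, 0, 0], [-1, 0, 0, 0, 0, 0, 0], [-1, 0, 0, 0, 0, 0, 0], [-1, 0, 0, -2, 0, 0, 0], [-1, 0, 0, -5, 0, 0, 0], [-1, 0, 0, -9, 0, 0, 0], [-1, 0, 0, -13, 0, 0, 0], [-1, 0, 0, -17, 0, 0, 0], [-1, 0, 0, -20, 0, 0, 0], [-1, 0, 0, -22, 0, 0, 0], [-1, 0, 0, -22, 0, 0, 0], [-1, 0, 0, -22, 0, 0, 0]]]}}

```text
t: 51.85
tool_pos: [0.5864, -0.0039, 0.2767]
tool_rot: [0.004, -3.131, 0.004]
contact_force: [0.8, 0.5, -0.1]
opening: 0.0853
```

```bash
python3 - <<'E'
from h import *
go((.4846,-.3158,.272))
load()
z=cv2.resize(IM["side"][...,::-1],None,fx=4,fy=4,interpolation=cv2.INTER_CUBIC)
cv2.imwrite(f"pics/e2.png",z[740:1240,1200:1900])
E
```

```text
t 51.85 tcp [ 0.5864 -0.0039  0.2767] q [-0.13 -0.05  1.64 -0.    1.56 -1.7 ] F [ 0.8  0.5 -0.1] open 0.0853
turn deg [-0.14 -0.61  0.13]
(0.4846, -0.3158, 0.272) -> [ 10.24 -31.16   0.65]
```

View pics/e2.png

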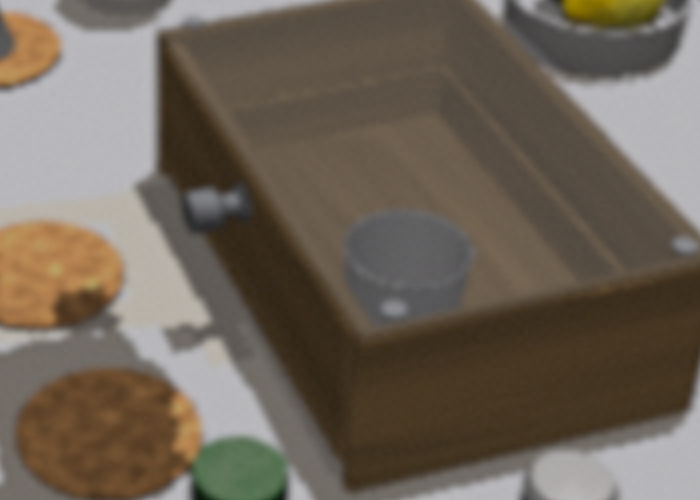

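The drawer front is flush with the box, so it is shut. Next, the bottle.

Emit:
{"method": "play_rows", "body": {"motion": [[[-1, 1, -3, 0, 0, -0.6, 0], [-1, 2, -6.5, 0, 0, -0.6, 0], [-1, 3.3, -10, 0, 0, -0.6, 0], [-1, 4.6, -14, 0, 0, -0.6, 0], [-1, 6, -18, 0, 0, -0.6, 0], [-1, 7.3, -22, 0, 0, -0.6, 0], [-1, 8.5, -26, 0, 0, -0.6, 0], [-1, 9.5, -29, 0, 0, -0.6, 0], [-1, 10, -30.5, 0, 0, -0.6, 0], [-1, 10.2, -31.2, 0, 0, -0.6, 0], [-1, 10.2, -31.2, 0, 0, -0.6, 0], [-1, 10.2, -31.2, 0, 0, -0.6, 0]]]}}

```text
t: 53.45
tool_pos: [0.4853, -0.3152, 0.2779]
tool_rot: [0.006, -3.14, 0.003]
contact_force: [0.8, 0.6, -0.1]
opening: 0.0854
```

```bash
python3 - <<'E'
from h import *
go((.4846,-.3158,.1515))
E
```

```text
t 53.45 tcp [ 0.4853 -0.3152  0.2779] q [-0.7  -0.08  1.67 -0.    1.55 -2.28] F [ 0.8  0.6 -0.1] open 0.0854
turn deg [-0.12 -0.06  0.21]
(0.4846, -0.3158, 0.1515) -> [ 0.06 -0.03 12.64]
```

Emit:
{"method": "play_rows", "body": {"motion": [[[-1, 0, 0, 3, 0, 0, 0], [-1, 0, 0, 6, 0, 0, 0.2], [-1, 0, 0, 9, 0, 0, 0.2], [-1, 0.1, 0, 11.5, 0, 0, 0.2], [-1, 0.1, 0, 12.6, 0, 0, 0.2], [-1, 0.1, 0, 12.6, 0, 0, 0.2], [-1, 0.1, 0, 12.6, 0, 0, 0.2], [1, 0.1, 0, 12.6, 0, 0, 0.2], [1, 0.1, 0, 12.6, 0, 0, 0.2], [1, 0.1, 0, 12.6, 0, 0, 0.2], [1, 0.1, 0, 12.6, 0, 0, 0.2], [1, 0.1, 0, 12.6, 0, 0, 0.2], [1, 0.1, 0, 12.6, 0, 0, 0.2], [1, 0.1, 0, 12.6, 0, 0, 0.2], [1, 0.1, 0, 12.6, 0, 0, 0.2]]], "newtons": 40}}

```text
t: 55.32
tool_pos: [0.4846, -0.3161, 0.1531]
tool_rot: [-0.0, 3.142, -0.006]
contact_force: [-1.4, 0.2, 5.8]
opening: 0.042
```

Emit:
{"method": "play_rows", "body": {"motion": [[[1, 0, 0, 0, 0, 0, 0], [1, 0, 0, 0, 0, 0, 0]]], "newtons": 60}}

```text
t: 55.58
tool_pos: [0.4846, -0.3162, 0.1533]
tool_rot: [0.0, 3.141, -0.006]
contact_force: [-0.8, 0.9, 4.3]
opening: 0.0407
```

Emit:
{"method": "play_rows", "body": {"motion": [[[1, 0, 0, -0.5, 0, 0, 0], [1, 0, 0, -1, 0, 0, 0], [1, 0, 0, -1.5, 0, 0, 0], [1, 0, 0, -2, 0, 0, 0], [1, 0, 0, -2.5, 0, 0, 0], [1, 0, 0, -3, 0, 0, 0], [1, 0, 0, -3, 0, 0, 0]]]}}

```text
t: 56.45
tool_pos: [0.4849, -0.3163, 0.184]
tool_rot: [0.0, 3.14, -0.007]
contact_force: [0.2, 0.2, -3.8]
opening: 0.0406
```

```bash
python3 - <<'E'
from h import *
go((.5137,.0625,.18))
E
```

```text
t 56.45 tcp [ 0.4849 -0.3163  0.184 ] q [-0.71 -0.02  1.77 -0.    1.39 -2.28] F [ 0.2  0.2 -3.8] open 0.0406
turn deg [-0.26  0.06 -0.  ]
(0.5137, 0.0625, 0.18) -> [-2.88 37.88  0.24]
```

Emit:
{"method": "play_rows", "body": {"motion": [[[1, 0, 1, -0.5, 0, 0, 0], [1, -0.2, 3, -0.5, -0.2, 0, 0], [1, -0.4, 6, -0.5, -0.2, 0, 0], [1, -0.6, 9, -0.5, -0.2, 0, 0], [1, -0.8, 12, -0.5, -0.2, 0, 0], [1, -1.1, 15, -0.5, -0.2, 0, 0], [1, -1.4, 18, -0.5, -0.2, 0, 0], [1, -1.6, 21, -0.5, -0.2, 0, 0], [1, -1.9, 24, -0.5, -0.2, 0, 0], [1, -2.2, 27, -0.5, -0.2, 0, 0], [1, -2.4, 30, -0.5, -0.2, 0, 0], [1, -2.6, 33, -0.5, -0.2, 0, 0], [1, -2.8, 35.5, -0.5, -0.2, 0, 0], [1, -2.9, 37.3, 0, -0.2, 0, 0], [1, -2.9, 37.9, 0.7, -0.2, 0, 0], [1, -2.9, 37.9, 1.4, -0.2, 0, 0], [1, -2.9, 37.9, 2, -0.2, 0, 0], [1, -2.9, 37.9, 2.5, -0.2, 0, 0], [1, -2.9, 37.9, 2.5, -0.2, 0, 0], [1, -2.9, 37.9, 2.5, -0.2, 0, 0]]]}}

```text
t: 58.95
tool_pos: [0.5142, 0.0623, 0.1576]
tool_rot: [0.001, 3.14, -0.002]
contact_force: [-0.1, -0.9, -4.8]
opening: 0.0409
```

```bash
python3 - <<'E'
from h import *
go((.5137,.0625,.150))
E
```

```text
t 58.95 tcp [0.5142 0.0623 0.1576] q [-0.02 -0.15  1.93 -0.    1.36 -1.59] F [-0.1 -0.9 -4.8] open 0.0409
turn deg [-0.06  0.09 -0.03]
(0.5137, 0.0625, 0.15) -> [0.05 0.02 0.76]
```

Emit:
{"method": "play_rows", "body": {"motion": [[[1, 0, 0, 0.2, 0, 0, 0], [1, 0, 0, 0.4, 0, 0, 0], [1, 0, 0, 0.55, 0, 0, 0], [1, 0, 0, 0.65, 0, 0, 0], [1, 0, 0, 0.75, 0, 0, 0], [1, 0, 0, 0.85, 0, 0, 0], [1, 0, 0, 0.85, 0, 0, 0]]]}}

```text
t: 59.82
tool_pos: [0.515, 0.0623, 0.1505]
tool_rot: [0.001, 3.138, -0.002]
contact_force: [-1.1, 0.0, 2.6]
opening: 0.0408
```

Emit:
{"method": "play_rows", "body": {"motion": [[[1, 0.1, 0, 0.1, 0, 0, 0], [0.2, 0.1, 0, 0.1, 0, 0, 0], [-0.2, 0.1, 0, 0.1, 0, 0, 0], [-0.6, 0.1, 0, 0.1, 0, 0, 0], [-1, 0.1, 0, 0.1, 0, 0, 0], [-1, 0.1, 0, 0.1, 0, 0, 0], [-1, 0.1, 0, 0.1, 0, 0, 0], [-1, 0.1, 0, -1.5, 0, 0, 0], [-1, 0.1, 0, -4, 0, 0, 0], [-1, 0.1, 0, -8, 0, 0, 0], [-1, 0.1, 0, -12, 0, 0, 0], [-1, 0.1, 0, -12, 0, 0, 0], [-1, 0.1, 0, -12, 0, 0, 0]]]}}

```text
t: 61.45
tool_pos: [0.5135, 0.0625, 0.2709]
tool_rot: [0.001, 3.137, -0.002]
contact_force: [-0.5, -0.3, -0.8]
opening: 0.0855
```

```bash
python3 - <<'E'
from h import *
go((.6069,-.3296,.272),(.6069,-.3296,.1305))
load()
z=cv2.resize(IM["side"][...,::-1],None,fx=3,fy=3,interpolation=cv2.INTER_CUBIC)
for r,zz in((.0475,.005),(.029,.005),(.029,.112),(.014,.211)): draw("side",z,circle((.514,.062),r,zz),s=3)
cv2.imwrite(f"pics/f.png",z[360:960,780:1500])
E
```

```text
t 61.45 tcp [0.5135 0.0625 0.2709] q [-0.02 -0.23  1.81 -0.    1.56 -1.59] F [-0.5 -0.3 -0.8] open 0.0855
turn deg [-0.06  0.24 -0.02]
(0.6069, -0.3296, 0.272) -> [-9.360e+00 -3.921e+01 -3.000e-02]
(0.6069, -0.3296, 0.1305) -> [ -9.3  -39.19  14.12]
```

View pics/f.png

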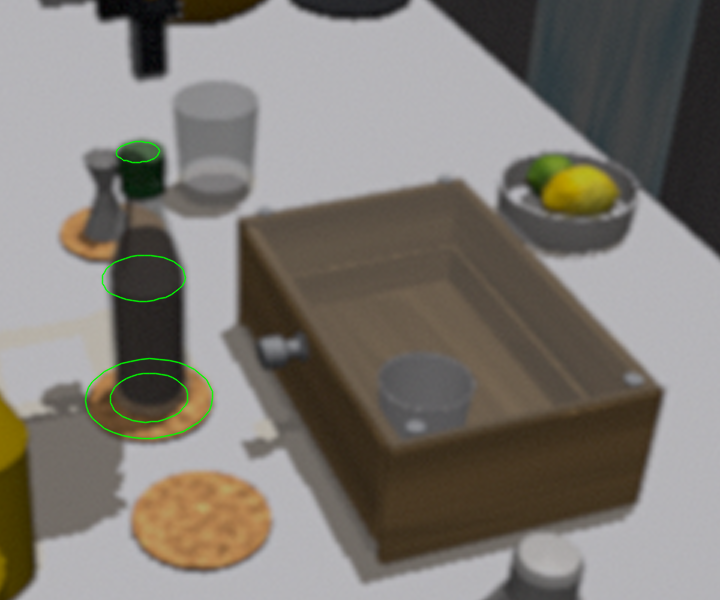

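Emit:
{"method": "play_rows", "body": {"motion": [[[-1, -0.8, -3, 0, 0, 0.2, 0], [-1, -1.6, -7, 0, 0, 0.2, 0], [-1, -2.6, -11, 0, 0, 0.2, 0], [-1, -3.6, -15, 0, 0, 0.2, 0], [-1, -4.6, -19, 0, 0, 0.2, 0], [-1, -5.6, -23, 0, 0, 0.2, 0], [-1, -6.6, -27, 0, 0, 0.2, 0], [-1, -7.6, -31, 0, 0, 0.2, 0], [-1, -8.4, -35, 0, 0, 0.2, 0], [-1, -9, -38, 0, 0, 0.2, 0], [-1, -9.3, -39.2, 0, 0, 0.2, 0], [-1, -9.3, -39.2, 0, 0, 0.2, 0], [-1, -9.3, -39.2, 0, 0, 0.2, 0]]]}}

```text
t: 63.18
tool_pos: [0.6057, -0.3283, 0.2694]
tool_rot: [0.001, -3.139, 0.0]
contact_force: [0.1, -0.4, -0.1]
opening: 0.0854
```

```bash
python3 - <<'E'
from h import *
go((.6069,-.3296,.131))
E
```

```text
t 63.17 tcp [ 0.6057 -0.3283  0.2694] q [-0.6   0.18  1.41 -0.    1.55 -2.18] F [ 0.1 -0.4 -0.1] open 0.0854
turn deg [-0.01 -0.15  0.03]
(0.6069, -0.3296, 0.131) -> [-0.16 -0.12 13.84]
```

Emit:
{"method": "play_rows", "body": {"motion": [[[-1, -0.1, -0.1, 3, 0, 0, 0], [-1, -0.1, -0.1, 6, 0, 0, 0], [-1, -0.1, -0.1, 9, 0, 0, 0], [-1, -0.1, -0.1, 12, 0, 0, 0], [-1, -0.1, -0.1, 13.8, 0, 0, 0], [-1, -0.1, -0.1, 13.8, 0, 0, 0], [-1, -0.1, -0.1, 13.8, 0, 0, 0], [1, -0.1, -0.1, 13.8, 0, 0, 0], [1, -0.1, -0.1, 13.8, 0, 0, 0], [1, -0.1, -0.1, 13.8, 0, 0, 0], [1, -0.1, -0.1, 13.8, 0, 0, 0], [1, -0.1, -0.1, 13.8, 0, 0, 0], [1, -0.1, -0.1, 13.8, 0, 0, 0], [1, -0.1, -0.1, 13.8, 0, 0, 0], [1, -0.1, -0.1, 13.8, 0, 0, 0]]], "newtons": 40}}

```text
t: 65.05
tool_pos: [0.6073, -0.3297, 0.1336]
tool_rot: [0.001, -3.142, 0.002]
contact_force: [0.7, 2.4, 6.4]
opening: 0.0554
```

Emit:
{"method": "play_rows", "body": {"motion": [[[1, 0, 0, 0, 0, 0, 0], [1, 0, 0, 0, 0, 0, 0], [1, 0, 0, 0, 0, 0, 0]]], "newtons": 70}}

```text
t: 65.42
tool_pos: [0.6074, -0.3298, 0.134]
tool_rot: [-0.001, 3.141, -0.002]
contact_force: [-0.4, 0.9, 3.9]
opening: 0.0533
```

Emit:
{"method": "play_rows", "body": {"motion": [[[1, 0, 0, -0.5, 0, 0, 0], [1, 0, 0, -1, 0, 0, 0], [1, 0, 0, -1.5, 0, 0, 0], [1, 0, 0, -2, 0, 0, 0], [1, 0, 0, -2.5, 0, 0, 0], [1, 0, 0, -3, 0, 0, 0], [1, 0, 0, -3, 0, 0, 0]]]}}

```text
t: 66.3
tool_pos: [0.6078, -0.33, 0.1649]
tool_rot: [-0.001, 3.14, -0.004]
contact_force: [0.1, 0.5, -4.7]
opening: 0.0535
```

```bash
python3 - <<'E'
from h import *
go((.514,-.0755,.165))
E
```

```text
t 66.3 tcp [ 0.6078 -0.33    0.1649] q [-0.6   0.25  1.51 -0.    1.38 -2.18] F [ 0.1  0.5 -4.7] open 0.0535
turn deg [-0.14  0.09  0.03]
(0.514, -0.0755, 0.165) -> [ 9.36 25.45 -0.08]
```

Emit:
{"method": "play_rows", "body": {"motion": [[[1, 0.3, 1, -0.5, 0, 0, 0], [1, 0.8, 3, -0.5, 0, 0, 0], [1, 1.6, 5.5, -0.5, 0, 0, 0], [1, 2.5, 8, -0.5, 0, 0, 0], [1, 3.6, 11, -0.5, 0, 0, 0], [1, 4.8, 14, -0.5, 0, 0, 0], [1, 6, 17, -0.5, 0, 0, 0], [1, 7.2, 20, -0.5, 0, 0, 0], [1, 8.2, 22.5, -0.5, 0, 0, 0], [1, 9, 24.5, -0.5, 0, 0, 0], [1, 9.3, 25.4, 0, 0, 0, 0], [1, 9.3, 25.4, 0.6, 0, 0, 0], [1, 9.3, 25.4, 1.2, 0, 0, 0], [1, 9.3, 25.4, 1.8, 0, 0, 0], [1, 9.3, 25.4, 2.3, 0, 0, 0], [1, 9.3, 25.4, 2.5, 0, 0, 0], [1, 9.3, 25.4, 2.5, 0, 0, 0], [1, 9.3, 25.4, 2.5, 0, 0, 0]]]}}

```text
t: 68.55
tool_pos: [0.5149, -0.0762, 0.1395]
tool_rot: [-0.001, 3.139, -0.004]
contact_force: [0.6, 0.2, -4.8]
opening: 0.0532
```

```bash
python3 - <<'E'
from h import *
go((.5147,-.0755,.131))
E
```

```text
t 68.55 tcp [ 0.5149 -0.0762  0.1395] q [-0.29 -0.13  1.94 -0.    1.32 -1.86] F [ 0.6  0.2 -4.8] open 0.0532
turn deg [-0.14  0.12  0.04]
(0.5147, -0.0755, 0.131) -> [0.02 0.07 0.85]
```

Emit:
{"method": "play_rows", "body": {"motion": [[[1, 0, 0.1, 0.2, 0, 0, 0], [1, 0, 0.1, 0.4, 0, 0, 0], [1, 0, 0.1, 0.6, 0, 0, 0], [1, 0, 0.1, 0.7, 0, 0, 0], [1, 0, 0.1, 0.8, 0, 0, 0], [1, 0, 0.1, 0.9, 0, 0, 0], [1, 0, 0.1, 0.95, 0, 0, 0], [1, 0, 0.1, 0.95, 0, 0, 0]]]}}

```text
t: 69.55
tool_pos: [0.5155, -0.0752, 0.131]
tool_rot: [-0.001, 3.138, -0.004]
contact_force: [-0.8, 1.0, 0.9]
opening: 0.0534
```

Emit:
{"method": "play_rows", "body": {"motion": [[[1, 0.1, 0, 0.1, 0, 0, 0], [0.2, 0.1, 0, 0.1, 0, 0, 0], [-0.2, 0.1, 0, 0.1, 0, 0, 0], [-0.6, 0.1, 0, 0.1, 0, 0, 0], [-1, 0.1, 0, 0.1, 0, 0, 0], [-1, 0.1, 0, 0.1, 0, 0, 0], [-1, 0.1, 0, 0.1, 0, 0, 0], [-1, 0.1, 0, -1.5, 0, 0, 0], [-1, 0.1, 0, -4, 0, 0, 0], [-1, 0.1, 0, -8, 0, 0, 0], [-1, 0.1, 0, -12, 0, 0, 0], [-1, 0.1, 0, -15, 0, 0, 0], [-1, 0.1, -3, -16, 0, 0, 0], [-1, 0.1, -7, -16, 0, 0, 0], [-1, 0.1, -11, -16, 0, 0, 0], [-1, 0.1, -15, -16, 0, 0, 0], [-1, 0.1, -19, -16, 0, 0, 0], [-1, 0.1, -23, -16, 0, 0, 0], [-1, 0.1, -25, -16, 0, 0, 0], [-1, 0.1, -25, -16, 0, 0, 0]]]}}

```text
t: 72.05
tool_pos: [0.514, -0.3254, 0.2921]
tool_rot: [0.001, 3.138, -0.004]
contact_force: [-0.5, 0.7, 0.4]
opening: 0.0855
```

```bash
python3 - <<'E'
from h import *
load(); go((0,0,0))
for n in IM:
    z=cv2.resize(IM[n][...,::-1],None,fx=3,fy=3,interpolation=cv2.INTER_CUBIC)
    cv2.imwrite(f"pics/{n}z2.png",z[360:960,780:1500] if n=="side" else z[360:960,420:1220])
E
```

```text
t 72.15 tcp [ 0.5142 -0.3239  0.292 ] q [-0.68 -0.02  1.59  0.    1.57 -2.26] F [-0.4  0.8 -0.3] open 0.0854
turn deg [-0.12  0.22  0.07]
(0, 0, 0) -> [51.5  32.52 28.93]
```

View pics/sidez2.png

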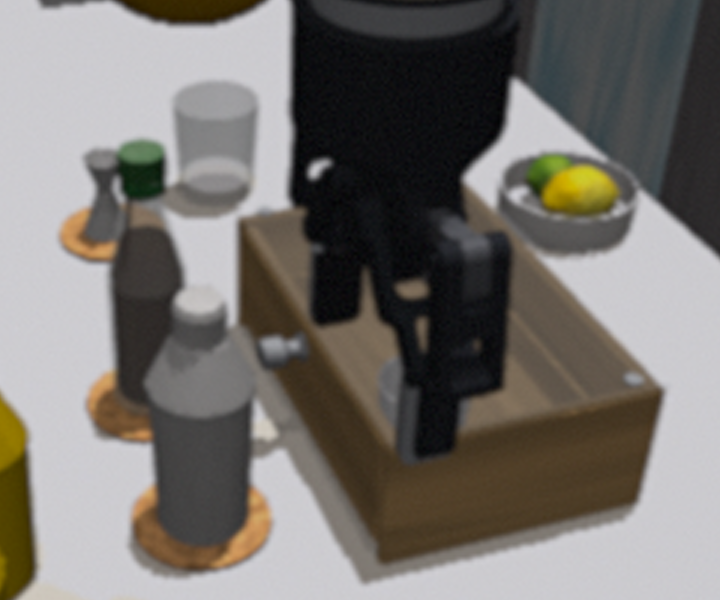

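View pics/topz2.png

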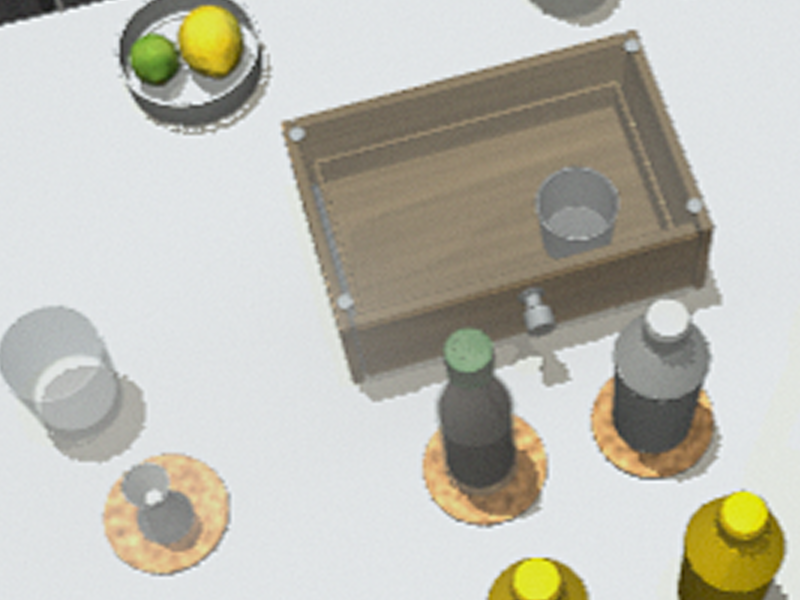

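Both views match the starting pictures to within 1–2 px for the shaker, bottle, glass and knob. The jigger stands mid-coaster, and the gripper hangs free at z = 0.29.

```bash
python3 - <<'E'
from station import ctrl
print(ctrl.finish_job())
E
```

```text
the job is handed in; nothing more can be done
None
```

The whole job is done and handed in at about 72 s of the 149 s allowed; handing in gives no verdict. In order:

- The shaker and the bottle went onto the bar mat.
- The drawer came about 118 mm open by its knob, and the jigger went onto the free coaster.
- The drawer was pushed back until the knob met a hard stop at about 17 N.
- The bottle and then the shaker went back to the coasters they came from.

**Last checks:**
- **Shaker, bottle and glass:** in the final side and top pictures all three appear within about 1–2 px (roughly 2–3 mm) of where they started, and upright.
- **Jigger:** it stands upright within about 3 mm of the middle of its coaster.
- **Drawer:** its front is flush with the box.
- **Gripper:** it is open and clear of everything.

**Disagreements:**
- **Cameras:** the two cameras differed by up to 5–7 mm in y on single points (shaker cap, jigger rim), so I averaged them.
- **Jigger grip:** the jaws closed to 37 mm on the jigger instead of the stated 42 mm, and its foot met the coaster about 5 mm lower than I had reckoned. It was held and set down upright.

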